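# Swap blanks for relays and lock the rack

### The job

Fit every relay on the bench into the relay rack: pull a blank out of a socket for each and lay it in the wooden tray, leave the other blanks in, and plug the relays fully home, gripping their thin brittle housings gently. Then lock the rack with its star knob: turn it backwards (anticlockwise) until it clicks and drops onto the start of its thread, then forwards (clockwise) until it stops. Do not disturb the other things on the bench.

Things in the scene. Friction and masses are not known exactly. Their poses are not given: they have to be found in the camera images.
- rack: relay rack, fixed: black block with aluminium back edge, x -45 to 81 mm, y -200 to 172 mm, top face 26 mm above the bench; origin on the bench, z up. Three sockets in a row at x = 0, y = 130, 45, -40 mm; star knob's axis at x = 0, y = -145 mm
- lock_bar (a joint): travel (m) of the flat steel bar along the +x side of the sockets, driven by the knob's sinking. At 0 its edge is at the rack's x = 37 mm; it slides to -x over the flanges (32 mm): about 0.006 once the knob has dropped, when plugs no longer go in, and 0.010 when locked. Not to be moved by hand
- socket1 (a point): middle of a socket's mouth, on the rack's top face 26 mm above the bench: rectangular hole 49 (x) x 35 (y) mm, 21 mm deep, with a 4 mm chamfered rim, level; x and y are the rack's. The flange rests on the top face when the relay is home (relay origin 18 mm below this point). Any relay fits any socket; neighbours are 85 mm apart
- socket2 (a point): as socket1, the middle socket
- socket3 (a point): as socket1, the socket nearest the knob
- relay1: plug-in relay 68 mm tall, 110-180 g, weight low down, z up: black plug foot 46 (x) x 32 (y) x 18 mm, black flange 64 x 50 at 18-24 mm, thin grey housing 44 x 34 at 24-68 mm above the origin (centre of the underside). The housing cracks above 60 N of finger force (both pads added); grip with 10-15 N. Fits either way round. None = absent
- relay2: as relay1
- relay3: as relay1; two or three of the relays are present
- knob_grip (a point): on the star knob's axis, mid height of the star; turns and sinks with it; z up. Black cross of four lobes, 52 mm across facing lobe ends along this frame's x and y, ends flat and 20 mm wide, 24 mm high (12 mm above and below this point). About 77 mm above the bench at the start, 63 mm when locked. Grip across facing lobe ends from above, about 30 N
- clamp_knob (a joint): knob angle (rad), + = forwards = clockwise from above; stays put. Starts at 0.5 to 1.1, lug on top of the thread's first turn. Turned backwards it climbs 1.5 mm/rad; from -0.2 down it is free and drops 9 mm by its weight once the fingers let go (the click). Stop at -0.5. Then forwards it sinks 1.5 mm/rad to the stop at 3.2. Turned forwards without the drop it reaches 3.2 too, but not engaged
- knob_carrier (a joint): how far the knob has gone down (m): within 0 to 0.003 at the start, about 0.009 just after the drop, about 0.0145 when locked
- glue: bystander: white bottle 36 mm across, 85 mm tall, yellow cap; origin under its centre
- tin: bystander: aluminium tin 48 mm across, 45 mm tall; origin under its centre
- mug: bystander: blue mug 80 mm across, 90 mm tall; origin under its centre
- driver: bystander: screwdriver lying on the bench
- blank1: blank plug closing a socket at the start (home in socket1): grey plug foot 46 (x) x 32 (y) x 18 mm as on the relays, flange 64 x 42 at 18-24 mm, grip tab 32 (x) x 16 (y) at 24-52 mm above the origin (centre of the underside); z up, 60 g, sits freely. Sound to grip at 20 N
- blank2: as blank1, starts in socket2
- blank3: as blank1, starts in socket3
- tray_in (a point): centre of the inner floor of the fixed wooden tray, 4 mm above the bench; inside 158 (x) x 112 (y) mm, walls 4 mm thick and 30 mm high over the bench; x, y along its sides. Three blanks stand in it side by side along x, 50 mm apart, their long side along its y
Things that resemble listed ones, but are neither listed nor needed, are in the scene too. Leave any green or red look-alike of the relay2 alone.

How it is judged:
By the outcome, as a careful person would: the job done as asked, in the order asked, and still so for the second after the job is handed in, with the robot touching nothing.
Of relay1, relay2, relay3 only 2 to 3 are there at a start; the rules pass over those that are not, and their reading is None.
At some moment in a run one of relay1, relay2, relay3 may be knocked a few centimetres aside while the robot is not near it.
It also fails if it takes over 210 s, if anything falls off the work surface, if the arm or the gripper's body presses on something with over 40 N, if the wrist force passes 120 N, or if a joint passes its speed limit or range.

### The arm

A 7-joint arm with a two-finger parallel gripper is mounted at the origin on the work surface. World frame = base frame: x ahead of the robot, y to its left, z up, the work surface at z = 0. Lengths are in mm, angles in rad, forces in N, time in s.
With the tool pointing down it reaches from about 400 to 875 mm from the base axis. Payload 4.4 kg.
Tool frame: the origin (TCP) lies where the fingers leave the gripper's body, on its centre line; the fingertips stand 73 mm ahead of it and the grasp point (between the pads) lies 54 mm ahead of it; z points along the fingers, y is the line along which they close (so a half turn about z gives the same grasp; the last joint's range is limited). The gripper opens to 85 mm and grips with 20 to 120 N. Pads are 22 mm wide; open, the fingers measure 114 mm over their backs; the gripper's body (76 mm by 85 mm) begins 54 mm behind the grasp point. The pads swing forward as they close: fully open they stand 13 mm farther back than shut.
Start: joints at [1.257, 0.628, 0.038, 1.517, -0.027, 0.996, -0.02], TCP at [159.451, -630.152, 303.913] pointing down, gripper open.
Joint ranges: [-3.06, 3.06], [-0.37, 2.12], [-1.25, 1.32], [0.18, 2.47], [-1.1, 4.24], [0.23, 1.98], [-2.94, 2.94]. Speed limits (rad/s): [2.57, 2.57, 3.14, 3.14, 3.14, 3.14, 3.14].

### API

Orientations are given as [roll, pitch, yaw] about the fixed x, y, z axes, in that order (R = Rz(yaw) Ry(pitch) Rx(roll)).
In Python, from cell import ctrl gives the robot as it stands.
- The arm moves only by the tool send_rows, never from a script. Its argument "rows" is a list that holds one entry, the list of rows, each a list of 6 numbers: the shift along the tool's x, y, z in cm, then the turn, a rotation vector about the tool's x, y, z in rad. In form: [[[tx, ty, tz, wx, wy, wz], ...]]. A call has 1 to 10 rows; each row is the pose to reach, as a shift and turn from the pose commanded when the call began, along the tool's axes at that moment; what a row does not reach only later rows make up. A row lasts 1/10 s, in which the tool goes at most 50 mm and 8.59 degrees, less where a joint would pass 70% of its speed; a pose out of reach is approached as far as the arm can. A call with a gripper value outside its range is refused whole. "grip" is the closure in counts, from 0 (fully open) to 255 (shut), set as the call begins (left out, the last holds). The fingers move at their own pace and stop on an object; the grip force is fixed at half the most. Time passes only in rows, so rows that repeat a pose let the fingers close. It gives the time, the measured TCP pose, the force, the opening and the grip force at its end, in the units of the state.
- ctrl.read_state(): the state, without advancing time (a new reading comes with each control period).
- ctrl.get_image(name): name is "scene" or "top" or "wrist"; returns a dict with "pixels" (420x560x3 uint8, red, green, blue), "fx", "fy", "cx", "cy" (pixels), "extrinsics" (4x4, takes a point from camera to world coordinates); the wrist camera has in their place "mount" (4x4, takes a point from camera to tool coordinates, whose origin is the TCP and whose axes are the flange's). Camera axes: x right, y up, looking along -z (the intrinsics and any distortion apply to the point x, -y, -z); pixel columns grow to the right and rows downward; lengths in mm; the calibration is good to about 2 mm. The wrist camera is an equidistant fisheye: a pixel r from the principal point sees the ray r / f radians off the axis. A picture is of the moment at which its call begins: read the wrist's pose just before it. There is no depth.
- ctrl.finish_job(): hands the job in; it is judged then, once.
The state is a dict: "clock": time; "qpos": joint angles; "qd": joint speeds; "tau": joint torques, N m; "eef_pos": TCP position; "tool_rot": TCP orientation; "force": force on the tool from outside, world axes, zero at the start; "torque": the same for the moment, N m; "width": finger opening in mm; "gripper_force": force on a finger pad.
Only numpy, scipy, OpenCV 4.12 (cv2) and the standard library are available. Lean on these libraries where they do the work, as an engineer would, in place of code of your own. Each camera call takes 0.05 s, during which the arm holds its last target. There are 200 camera calls.

## Working session

There is one attempt and no reset: what is moved stays moved. The work goes in short steps, Python scripts to look and compute and a tool call to move; the robot and the scene stay as the last step left them, time stands still between calls to the robot, and variables do not carry over. Pictures are saved under pics/ and viewed, at most 14 in all, crops included, and the job is handed in when it is done.

Besides the shell and the picture viewer there is one more tool, called after ">>>" as name(argument=value, ...), one argument or row to a line, values as JSON. send_rows: Moves the arm, as the interface text tells. Its arguments: {"type":"object","properties":{"rows":{"type":"array","items":{"type":"array","items":{"type":"array","items":{"type":"number"}}}},"grip":{"type":"number"}},"required":["rows"]}

```bash
ls; mkdir -p pics
python3 - <<'E'
from cell import ctrl
import cv2,json
s=ctrl.read_state();print({k:s[k] for k in s})
for n in("scene","top"):
    im=ctrl.get_image(n);cv2.imwrite(f"pics/{n}0.png",im["pixels"][...,::-1]);print(n,im["fx"],im["fy"],im["cx"],im["cy"],im["extrinsics"],[k for k in im])
E
```

```text
pics
{'clock': 0.0, 'qpos': array([ 1.25724378,  0.62930881,  0.03844118,  1.51839857, -0.0269774 ,
        0.99631545, -0.02002158]), 'qd': array([-0.0013821 ,  0.00014835, -0.00076176,  0.00167303, -0.00078171,
       -0.00034708,  0.00031854]), 'tau': array([ 8.19315756e-05, -5.63404012e+01,  1.22606523e+00, -1.93451715e+01,
        1.08570023e-02,  1.04087984e-02, -2.77274481e-06]), 'eef_pos': array([ 159.29714892, -629.6566182 ,  303.00337515]), 'tool_rot': array([-3.13968095e+00,  4.26330597e-05,  2.47743250e-01]), 'force': array([-0.42357741, -0.38464265,  0.25830836]), 'torque': array([-0.00033225, -0.02784637, -0.03171713]), 'gripper_force': 0.0, 'width': 85.22368910762347}
scene 504.13263216495295 504.13263216495295 271.5934292891138 220.6214755068902 [[ 1.70905034e-01 -7.99511265e-01  5.75823937e-01  1.15128803e+03]
 [ 9.85272888e-01  1.35495274e-01 -1.04299414e-01 -1.69346301e+02]
 [ 5.36713450e-03  5.85169008e-01  8.10893597e-01  9.96581858e+02]
 [ 0.00000000e+00  0.00000000e+00  0.00000000e+00  1.00000000e+00]] ['pixels', 'fx', 'fy', 'cx', 'cy', 'extrinsics']
top 416.7120222653382 416.7120222653382 276.04610981950907 215.936997245274 [[-4.27843593e-02  9.75110437e-01 -2.17552602e-01  2.29168160e+02]
 [-9.99081304e-01 -4.12216541e-02  1.17184917e-02 -3.68459247e+01]
 [ 2.45894546e-03  2.17854105e-01  9.75978249e-01  1.15291732e+03]
 [ 0.00000000e+00  0.00000000e+00  0.00000000e+00  1.00000000e+00]] ['pixels', 'fx', 'fy', 'cx', 'cy', 'extrinsics']
```

View pics/top0.png

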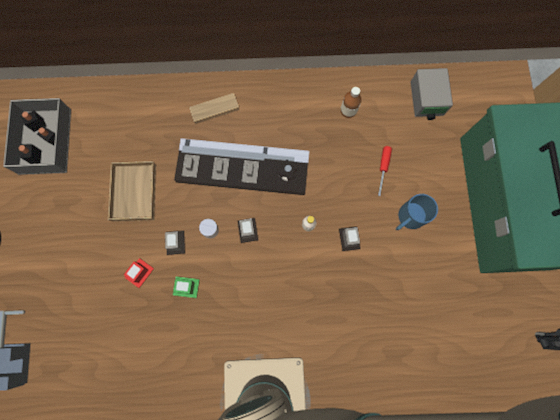

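View pics/scene0.png

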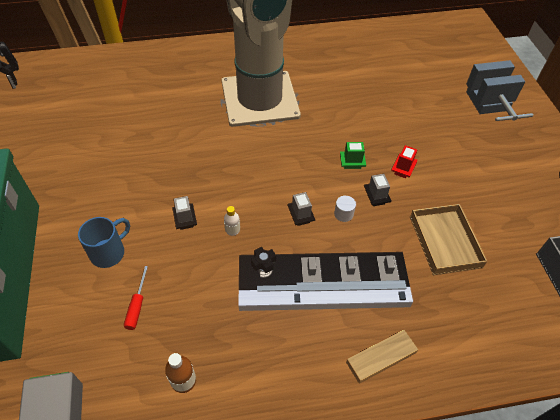

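The top view shows three black relays at about (174,242), (248,230) and (350,238). The rack is at (243,165), the tray at (132,190), the tin at (208,228) and the glue at (309,222). Red and green look-alikes are at (138,272) and (186,287).

```bash
cat > h.py <<'E'
import numpy as np, cv2
from cell import ctrl
from scipy.spatial.transform import Rotation as R
def grab(name):
    s=ctrl.read_state(); im=ctrl.get_image(name)
    if name=="wrist":
        T=np.eye(4); T[:3,:3]=R.from_euler('xyz',s["tool_rot"]).as_matrix(); T[:3,3]=s["eef_pos"]
        im["extrinsics"]=T@np.array(im["mount"])
    im["fish"]=name=="wrist"; im["extrinsics"]=np.array(im["extrinsics"]); im["bgr"]=im["pixels"][...,::-1].copy()
    return im
def cast(im,uv,z):
    uv=np.atleast_2d(np.asarray(uv,float)); d=(uv-[im["cx"],im["cy"]])/[im["fx"],im["fy"]]
    if im["fish"]:
        r=np.linalg.norm(d,axis=1,keepdims=True)+1e-12
        d3=np.hstack([d[:,:1]/r*np.sin(r),-d[:,1:]/r*np.sin(r),-np.cos(r)])
    else: d3=np.hstack([d[:,:1],-d[:,1:],-np.ones((len(d),1))])
    E=im["extrinsics"]; w=d3@E[:3,:3].T; o=E[:3,3]
    return o+w*((z-o[2])/w[:,2:])
def proj(im,P):
    E=np.linalg.inv(im["extrinsics"]); p=np.atleast_2d(P)@E[:3,:3].T+E[:3,3]
    x,y,z=p[:,0],-p[:,1],-p[:,2]
    if im["fish"]:
        r=np.hypot(x,y)+1e-12; th=np.arctan2(r,z); return np.c_[im["cx"]+im["fx"]*th*x/r,im["cy"]+im["fy"]*th*y/r]
    return np.c_[im["cx"]+im["fx"]*x/z,im["cy"]+im["fy"]*y/z]
def ortho(im,c,z,half=150,ppm=2.):
    """rectify a plane z=const patch: image up=+x world, left=+y"""
    n=int(2*half*ppm); v,u=np.mgrid[0:n,0:n]
    P=np.c_[(c[0]+half-v.ravel()/ppm),(c[1]+half-u.ravel()/ppm),np.full(n*n,z)]
    q=proj(im,P).astype(np.float32).reshape(n,n,2)
    return cv2.remap(im["bgr"],q[...,0],q[...,1],cv2.INTER_LINEAR)
def world(c,px,half=150,ppm=2.):
    px=np.atleast_2d(px); return np.c_[c[0]+half-px[:,1]/ppm,c[1]+half-px[:,0]/ppm]
def move(p,yaw):
    """rows numbers (cm, rad) to put the TCP at p, tool down, yaw"""
    s=ctrl.read_state(); M=R.from_euler('xyz',s["tool_rot"])
    G=R.from_euler('xyz',[np.pi,0,yaw])
    print("from",s["eef_pos"].round(1),s["tool_rot"].round(3),"clock",round(s["clock"],1))
    print("shift cm",(M.inv().apply(np.array(p)-s["eef_pos"])/10).round(2),"turn",(M.inv()*G).as_rotvec().round(3))
E
python3 - <<'E'
from h import *
im=grab("top")
for n,uv,z in [("relA",(172,237),68),("relB",(247,226),68),("relC",(352,234),68),("rackBL",(176,182),26),("rackBR",(306,193),26),("rackTL",(182,141),26),("rackTR",(309,150),26),("tray",(132,191),30),("knob",(288,168),89)]:
    print(n,cast(im,uv,z).round(0)[0])
c=cast(im,(220,200),26)[0]; print(c)
cv2.imwrite("pics/crop.png",cv2.resize(im["bgr"][120:300,100:370],None,fx=2.9,fy=2.9,interpolation=cv2.INTER_CUBIC))
w=ctrl.get_image("wrist");print(w["fx"],w["mount"])
E
```

```text
relA [426. 227.  68.]
relB [447.  28.  68.]
relC [ 414. -248.   68.]
rackBL [590. 227.  26.]
rackBR [ 543. -137.   26.]
rackTL [713. 211.  26.]
rackTR [ 670. -153.   26.]
tray [568. 349.  30.]
knob [597. -87.  89.]
[532.55781835 104.11223875  26.        ]
325.19226210127806 [[-6.77583684e-04  9.59127585e-01  2.82973173e-01  7.04856098e+01]
 [ 9.99998734e-01  2.42413770e-04  1.57285967e-03 -4.87873143e-01]
 [ 1.43997651e-03  2.82973880e-01 -9.59126535e-01 -7.02849352e+01]
 [ 0.00000000e+00  0.00000000e+00  0.00000000e+00  1.00000000e+00]]
```

View pics/crop.png

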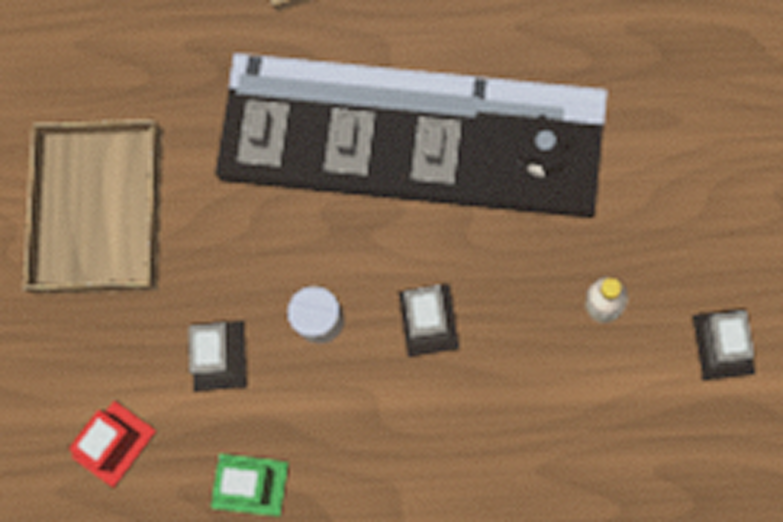

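```bash
python3 -c "
from h import *
move((550,40,330),-0.128)"
```

```text
from [ 159.4 -629.9  303.3] [-3.14  -0.     0.248] clock 0.2
shift cm [ 54.3  -55.36  -2.6 ] turn [-0.001  0.     0.376]
```

>>> send_rows(
  rows=[
    [[3, -3, -0.3, 0, 0, 0.02], [6, -6, -0.6, 0, 0, 0.04], [9, -9, -0.9, 0, 0, 0.07], [12, -12, -1.2, 0, 0, 0.1], [15, -15, -1.4, 0, 0, 0.12], [18, -18, -1.5, 0, 0, 0.15], [21, -21.5, -1.5, 0, 0, 0.17], [24, -24.5, -1.5, 0, 0, 0.19], [27, -27.5, -1.5, 0, 0, 0.19], [27, -27.5, -1.5, 0, 0, 0.19]],
  ],
)

```text
clock: 1.2
eef_pos: [357.0, -291.8, 318.9]
tool_rot: [-3.139, -0.002, 0.068]
force: [-0.6, -0.2, -0.4]
width: 85.5
gripper_force: 0.0
```

>>> send_rows(
  rows=[
    [[3, -3.5, -0.2, 0, 0, 0.02], [6, -7, -0.4, 0, 0, 0.05], [9, -10.5, -0.6, 0, 0, 0.08], [12, -14, -0.8, 0, 0, 0.1], [15, -17.5, -1, 0, 0, 0.12], [18, -21, -1.1, 0, 0, 0.15], [21, -24.5, -1.1, 0, 0, 0.18], [23.5, -28, -1.1, 0, 0, 0.19], [23.5, -28, -1.1, 0, 0, 0.19], [23.5, -28, -1.1, 0, 0, 0.19]],
  ],
)

```text
clock: 2.2
eef_pos: [572.3, -3.8, 329.3]
tool_rot: [3.141, 0.001, -0.13]
force: [-0.4, -0.3, -0.3]
width: 85.6
gripper_force: 0.0
```

Run:
```python
from h import *
im=grab("wrist"); cv2.imwrite("pics/w1.png",im["bgr"]); s=ctrl.read_state(); print(s["eef_pos"],s["tool_rot"],s["qpos"].round(2),s["clock"])
import pickle; pickle.dump(im,open("w1.pkl","wb"))
```

```text
[571.80371385  -5.30221132 329.51420045] [ 3.14035989e+00  1.03167924e-03 -1.32663412e-01] [-0.06  0.49  0.04  1.71 -0.02  0.95 -1.72] 2.25
```

View pics/w1.png

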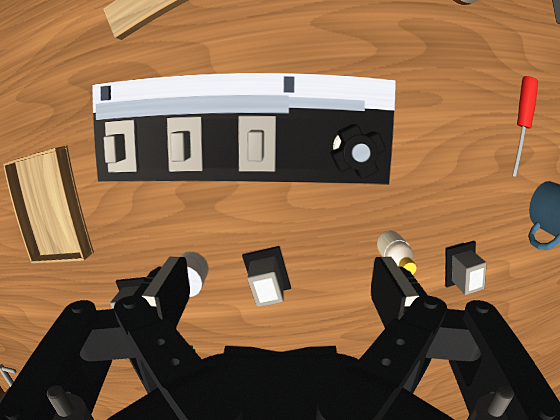

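The wrist view shows the rack at (95-395, 75-185), with blanks at (118,148), (183,147) and (257,145) and the knob at (360,150). The tray is at (48,205).

Run:
```python
from h import *
import pickle
im=pickle.load(open("w1.pkl","rb"))
hsv=cv2.cvtColor(im["bgr"],cv2.COLOR_BGR2HSV)
def comp(mask,lo=30):
    n,l,st,c=cv2.connectedComponentsWithStats(mask.astype(np.uint8))
    return [(l==i,st[i],c[i]) for i in range(1,n) if st[i][4]>lo]
# rack corners on plane 26
print("corners",cast(im,[(93,84),(98,181),(389,184),(395,82)],26).round(1)[:,:2].tolist())
# black top front edge: fit from mask
blk=(hsv[...,2]<45); blk[200:]=0
m=max(comp(blk),key=lambda t:t[1][4])[0]
# front edge: lowest black pixel per column
cols=np.arange(105,385,4); pts=np.array([(c,np.nonzero(m[:,c])[0].max()+.5) for c in cols])
P=cast(im,pts,26)[:,:2]; v=cv2.fitLine(P.astype(np.float32),cv2.DIST_HUBER,0,.01,.01).ravel(); print("front",v)
rows=np.arange(125,178,4); 
for nm,f in(("L",np.min),("R",np.max)):
    pts=np.array([(f(np.nonzero(m[r])[0])+(0 if nm=="L" else 1),r+.5) for r in rows]); Q=cast(im,pts,26)[:,:2]
    print(nm,cv2.fitLine(Q.astype(np.float32),cv2.DIST_HUBER,0,.01,.01).ravel())
# blank tabs + flange
gr=(hsv[...,1]<50)&(hsv[...,2]>95)&(hsv[...,2]<235); gr[:118]=0; gr[175:]=0
for mm,st,c in comp(gr,60): print("grey",st,c.round(1),cast(im,c,32).round(1))
for b in range(3):pass
cv2.imwrite("pics/w1z.png",cv2.resize(im["bgr"][60:200,80:410],None,fx=2.4,fy=2.4,interpolation=cv2.INTER_CUBIC))
```

```text
corners [[720.5, 215.0], [595.4, 234.2], [540.9, -134.0], [663.4, -151.8]]Traceback (most recent call last):
  File "<stdin>", line 14, in <module>
    return umr_maximum(a, axis, None, out, keepdims, initial, where)
ValueError: zero-size array to reduction operation maximum which has no identity
```

Run:
```python
from h import *
import pickle
im=pickle.load(open("w1.pkl","rb"))
hsv=cv2.cvtColor(im["bgr"],cv2.COLOR_BGR2HSV)
def comp(mask,lo=30):
    n,l,st,c=cv2.connectedComponentsWithStats(mask.astype(np.uint8))
    return [(l==i,st[i],c[i]) for i in range(1,n) if st[i][4]>lo]
sm=(hsv[...,1]<110)&(hsv[...,2]<80)|(hsv[...,2]<40); sm[200:]=0; sm[:70]=0
m=max(comp(sm),key=lambda t:t[1][4])[0]; print(m.sum())
F=lambda Q:cv2.fitLine(Q.astype(np.float32),cv2.DIST_HUBER,0,.01,.01).ravel().round(4)
pts=np.array([(c+.0,np.nonzero(m[:,c])[0].max()+.5) for c in range(105,385,4) if m[:,c].any()])
print("front",F(cast(im,pts,26)[:,:2]))
for nm,f in(("L",np.min),("R",np.max)):
    pts=np.array([(f(np.nonzero(m[r])[0])+(-.5 if nm=="L" else .5),r) for r in range(125,178,4) if m[r].any()]); print(nm,F(cast(im,pts,26)[:,:2]))
gr=(hsv[...,1]<50)&(hsv[...,2]>95)&(hsv[...,2]<235); gr[:118]=0; gr[175:]=0
for mm,st,c in comp(gr,60): print("grey",st,c.round(1),cast(im,c,32).round(1))
cv2.imwrite("pics/w1z.png",cv2.resize(im["bgr"][60:200,80:410],None,fx=2.4,fy=2.4,interpolation=cv2.INTER_CUBIC))
```

```text
14396
front [1.455000e-01 9.894000e-01 5.710132e+02 6.816390e+01]
L [ 9.897000e-01 -1.431000e-01  6.367218e+02  2.283472e+02]
R [ 9.893000e-01 -1.458000e-01  5.859454e+02 -1.394962e+02]
grey [ 167  118   36   54 1641] [184.1 144.1] [[621.2 102.4  32. ]]
grey [ 238  118   38   54 1907] [256.5 144. ] [[608.3  18.4  32. ]]
grey [ 103  120   34   53 1262] [120. 146.] [[634.  186.3  32. ]]
grey [513 126  13  49 168] [519.1 150.2] [[ 568.6 -336.6   32. ]]
grey [352 144  18  18 265] [360.7 152.4] [[584.2 -99.5  32. ]]
```

View pics/w1z.png

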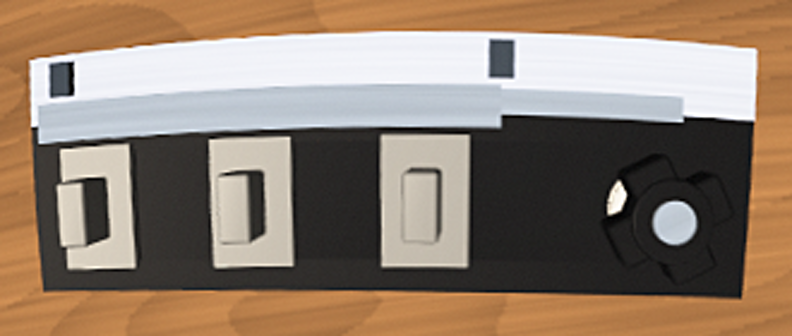

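Run:
```python
from h import *
import pickle
w=pickle.load(open("w1.pkl","rb")); t=grab("top"); sc=grab("scene")
print("tray top",cast(t,[(111.4,162.1),(154.5,161.4),(153.4,220),(108.6,220.7)],30)[:,:2].round(0).tolist())
print("tray w1",cast(w,[(5,162),(68,147),(92,250),(33,262)],30)[:,:2].round(0).tolist())
for n,im,boxes in(("top",t,[(155,225,195,260),(235,212,262,246),(336,222,365,252)]),("scene",sc,[(360,165,395,210),(285,185,318,226),(168,190,200,230)]),("w1",w,[(240,240,295,310),(440,238,492,295)])):
    hsv=cv2.cvtColor(im["bgr"],cv2.COLOR_BGR2HSV)
    for x0,y0,x1,y1 in boxes:
        h=hsv[y0:y1,x0:x1]; m=((h[...,1]<45)&(h[...,2]>175)).astype(np.uint8)
        k,l,st,c=cv2.connectedComponentsWithStats(m); i=1+st[1:,4].argmax(); 
        cnt=np.argwhere(l==i)[:,::-1]+[x0,y0]; P=cast(im,cnt,68)[:,:2]
        (cx,cy),(a,b),ang=cv2.minAreaRect(P.astype(np.float32)); print(n,(x0,y0),st[i][4],"ctr",round(cx),round(cy),"size",round(a),round(b),"ang",round(ang))
# knob top disc
hub=cast(t,(100+545/2.9,120+139/2.9),89); print("hub top",hub.round(1), cast(w,(360.7,152.4),89).round(1),cast(w,(360.7,152.4),95).round(1))
# rack via top: project candidate origin corners
o=np.array([615,58.]);c,s=np.cos(-.1455),np.sin(-.1455)
Q=[[o[0]+c*x-s*y,o[1]+s*x+c*y,26] for x,y in((-45,172),(-45,-200),(81,-200),(81,172))]
print("rack corners proj top(crop)",((proj(t,Q)-[100,120])*2.9).round(0).tolist(), "scene",proj(sc,Q).round(0).tolist())
```

```text
tray top [[656.0, 410.0], [653.0, 288.0], [482.0, 288.0], [486.0, 411.0]]
tray w1 [[654.0, 406.0], [649.0, 269.0], [502.0, 274.0], [490.0, 408.0]]Traceback (most recent call last):
  File "<stdin>", line 10, in <module>
ValueError: attempt to get argmax of an empty sequence
```

Run:
```python
from h import *
import pickle
w=pickle.load(open("w1.pkl","rb")); t=grab("top"); sc=grab("scene")
for n,im,boxes in(("top",t,[(155,225,195,260),(235,212,262,246),(336,222,365,252)]),("scene",sc,[(360,165,395,210),(285,185,318,226),(168,190,200,230)]),("w1",w,[(240,240,295,310),(440,238,492,295)])):
    hsv=cv2.cvtColor(im["bgr"],cv2.COLOR_BGR2HSV)
    for x0,y0,x1,y1 in boxes:
        h=hsv[y0:y1,x0:x1]; ls=h[...,1]<80; vm=np.percentile(h[...,2][ls],99); m=(ls&(h[...,2]>.85*vm)).astype(np.uint8)
        k,l,st,c=cv2.connectedComponentsWithStats(m)
        i=1+st[1:,4].argmax(); cnt=np.argwhere(l==i)[:,::-1]+[x0,y0]; P=cast(im,cnt,68)[:,:2]
        (cx,cy),(a,b),ang=cv2.minAreaRect(P.astype(np.float32)); print(n,(x0,y0),vm,st[i][4],"ctr",round(cx),round(cy),"size",round(a),round(b),"ang",round(ang))
hub=cast(t,(100+545/2.9,120+139/2.9),89); print("hub top",hub.round(1), cast(w,(360.7,152.4),89).round(1),cast(w,(360.7,152.4),95).round(1))
o=np.array([615,58.]);c,s=np.cos(-.1455),np.sin(-.1455)
Q=[[o[0]+c*x-s*y,o[1]+s*x+c*y,26] for x,y in((-45,172),(-45,-200),(81,-200),(81,172))]
print("rack corners proj top(crop)",((proj(t,Q)-[100,120])*2.9).round(0).tolist(), "scene",proj(sc,Q).round(0).tolist())
```

```text
top (155, 225) 196.0 658 ctr 401 201 size 72 65 ang 0
top (235, 212) 191.83000000000004 240 ctr 421 44 size 34 49 ang 88
top (336, 222) 209.0 90 ctr 410 -249 size 29 21 ang 6
scene (360, 165) 244.0 84 ctr 418 230 size 30 22 ang 4
scene (285, 185) 242.83999999999997 91 ctr 444 30 size 30 21 ang 3
scene (168, 190) 242.0 95 ctr 409 -248 size 30 22 ang 5
w1 (240, 240) 255.0 420 ctr 442 31 size 31 23 ang 7
w1 (440, 238) 255.0 249 ctr 406 -248 size 30 22 ang 5
hub top [[596.9 -87.2  89. ]] [[593.3 -86.1  89. ]] [[594.2 -84.7  95. ]]
rack corners proj top(crop) [[213.0, 175.0], [594.0, 213.0], [605.0, 91.0], [233.0, 55.0]] scene [[402.0, 251.0], [239.0, 254.0], [238.0, 304.0], [413.0, 301.0]]
```

```bash
python3 -c "
from h import *
move((609,18.5,200),-.1455)"
```

```text
from [571.7  -6.  330.1] [ 3.141  0.    -0.135] clock 2.5
shift cm [ 3.37 -2.93 13.01] turn [0.001 0.    0.011]
```

>>> send_rows(
  rows=[
    [[1.1, -1, 4, 0, 0, 0.01], [2.2, -2, 8, 0, 0, 0.01], [3.4, -2.9, 12, 0, 0, 0.01], [3.4, -2.9, 13, 0, 0, 0.01], [3.4, -2.9, 13, 0, 0, 0.01], [3.4, -2.9, 13, 0, 0, 0.01]],
  ],
  grip=120,
)

```text
clock: 3.05
eef_pos: [610.0, 18.9, 201.4]
tool_rot: [3.141, -0.002, -0.144]
force: [0.8, -0.6, 0.5]
width: 45.3
gripper_force: 0.0
```

Run:
```python
from h import *
s=ctrl.read_state();print(s["eef_pos"],s["tool_rot"],s["width"])
im=grab("wrist")
o=np.array([615,58.]);c,si=np.cos(-.1455),np.sin(-.1455)
q=lambda x,y,z:[o[0]+c*x-si*y,o[1]+si*x+c*y,z]
import pickle; pickle.dump(im,open("w2.pkl","wb"))
d=im["bgr"].copy()
for y in (130,45,-40):
    for rect,z in (((16,8),60),((32,21),32)):
        P=proj(im,[q(a*rect[0],y+b*rect[1],z) for a,b in((1,1),(1,-1),(-1,-1),(-1,1))])
        cv2.polylines(d,[P.round().astype(int)],True,(0,0,255) if z==60 else (255,0,0),1)
P=proj(im,[q(*k,26) for k in((-45,172),(-45,-200),(81,-200),(81,172))]);cv2.polylines(d,[P.round().astype(int)],True,(0,255,0),1)
cv2.imwrite("pics/w2.png",cv2.resize(d,None,fx=1.4,fy=1.4,interpolation=cv2.INTER_CUBIC))
```

```text
[610.03251645  18.89578139 201.43306281] [ 3.14135281e+00 -1.76877645e-03 -1.43636135e-01] 45.28954934919199
```

View pics/w2.png

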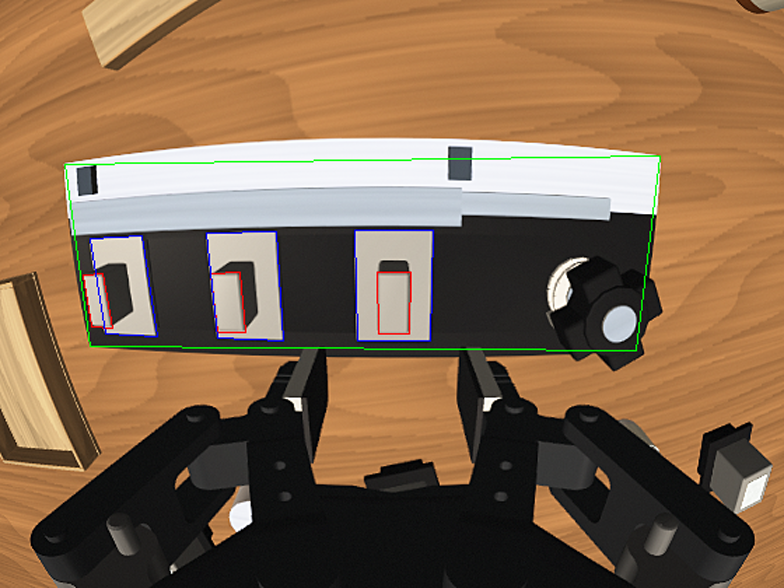

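The overlaid rack model fits the sockets, blank tabs and rim to about a millimetre. I'm descending on blank3.

>>> send_rows(
  rows=[
    [[-0.05, 0.03, 3, 0, 0, 0], [-0.1, 0.05, 6, 0, 0, 0], [-0.1, 0.05, 8, 0, 0, 0], [-0.1, 0.05, 9.2, 0, 0, 0], [-0.1, 0.05, 9.2, 0, 0, 0], [-0.1, 0.05, 9.2, 0, 0, 0]],
  ],
)

```text
clock: 3.7
eef_pos: [609.6, 19.5, 109.4]
tool_rot: [-3.141, -0.002, -0.143]
force: [0.0, -0.8, 0.4]
width: 45.1
gripper_force: 0.0
```

>>> send_rows(
  rows=[
    [[0, 0, 0, 0, 0, 0], [0, 0, 0, 0, 0, 0], [0, 0, 0, 0, 0, 0], [0, 0, 0, 0, 0, 0], [0, 0, 0, 0, 0, 0]],
  ],
  grip=209,
)

```text
clock: 4.2
eef_pos: [609.4, 19.6, 109.2]
tool_rot: [-3.141, -0.002, -0.142]
force: [-0.1, 0.3, 6.6]
width: 15.3
gripper_force: 15.2
```

>>> send_rows(
  rows=[
    [[0, 0, -0.5, 0, 0, 0], [0, 0, -1.5, 0, 0, 0], [0, 0, -3, 0, 0, 0], [0, 0, -6, 0, 0, 0], [0, 0, -9, 0, 0, 0], [0, 0, -12, 0, 0, 0], [0, 0, -14, 0, 0, 0], [0, 0, -14, 0, 0, 0]],
  ],
)

```text
clock: 5.0
eef_pos: [610.4, 19.7, 252.3]
tool_rot: [-3.14, -0.007, -0.142]
force: [0.5, -0.8, -0.7]
width: 15.7
gripper_force: 14.8
```

```bash
python3 -c "
from h import *
s=ctrl.read_state();print(s['force'],s['width'],s['gripper_force'])
move((530,280,250),1.57)"
```

```text
[ 0.54781276 -0.77083926 -0.73338137] 15.652089540970374 14.770179837942123
from [610.4  19.7 252.3] [-3.14  -0.007 -0.142] clock 5.0
shift cm [-11.65 -24.62   0.18] turn [ 0.005 -0.007 -1.712]
```

>>> send_rows(
  rows=[
    [[-1.1, -2.4, 0, 0, 0, -0.14], [-2.3, -4.9, 0, 0, 0, -0.28], [-3.5, -7.4, 0, 0, 0, -0.42], [-4.6, -9.8, 0, 0, 0, -0.56], [-5.8, -12.3, 0, 0, 0, -0.7], [-7, -14.8, 0, 0, 0, -0.84], [-8.1, -17.2, 0, 0, 0, -0.98], [-9.3, -19.7, 0, 0, 0, -1.12], [-10.5, -22.2, 0, 0, 0, -1.26], [-11.6, -24.6, 0, 0, 0, -1.4]],
  ],
)

```text
clock: 6.0
eef_pos: [527.6, 280.4, 247.5]
tool_rot: [-3.141, 0.001, 1.264]
force: [0.3, -0.1, -0.8]
width: 16.1
gripper_force: 14.8
```

>>> send_rows(
  rows=[
    [[0, 0, 0, 0, 0, -0.14], [0, 0, 0, 0, 0, -0.28], [0, 0, 0, 0, 0, -0.31], [0, 0, 0, 0, 0, -0.31]],
  ],
)

```text
clock: 6.4
eef_pos: [528.5, 279.1, 247.5]
tool_rot: [-3.141, 0.001, 1.565]
force: [1.3, 0.8, -0.4]
width: 15.9
gripper_force: 14.8
```

Run:
```python
from h import *
im=grab("wrist"); s=ctrl.read_state();print(s["eef_pos"],s["tool_rot"],s["width"],s["gripper_force"],s["qpos"].round(2))
import pickle; pickle.dump(im,open("w3.pkl","wb"))
cv2.imwrite("pics/w3.png",cv2.resize(im["bgr"],None,fx=1.4,fy=1.4,interpolation=cv2.INTER_CUBIC))
```

```text
[528.61863425 279.13526536 247.62018665] [-3.14095811e+00  4.65246504e-04  1.56472466e+00] 15.199689131822076 14.756548404693604 [-0.26  0.65 -0.43  1.72  0.34  0.85 -0.85]
```

View pics/w3.png

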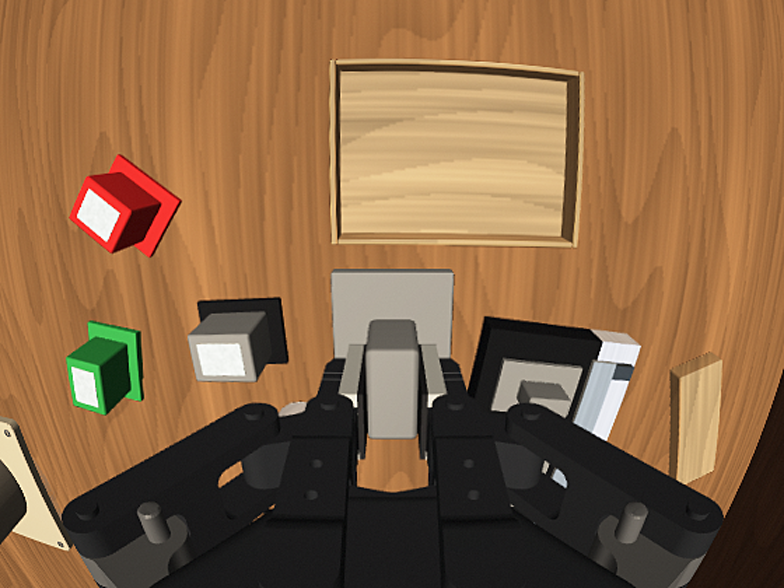

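Blank3 is gripped squarely. The tray rim corners in this view are at about (331,60), (584,73), (578,246) and (331,243).

Run:
```python
from h import *
import pickle
im=pickle.load(open("w3.pkl","rb"))
P=cast(im,np.array([(331,60),(584,73),(578,246),(331,243)])/1.4,30)[:,:2];print(P.round(1).tolist(),P.mean(0),np.linalg.norm(P-np.roll(P,1,0),axis=1), cv2.minAreaRect(P.astype(np.float32)))
P=cast(im,np.array([(341,72),(567,80),(562,237),(340,234)])/1.4,4)[:,:2];print(P.round(1).tolist())
# relay A label
x=cast(im,np.array([(197,342),(244,343),(246,378),(198,381)])/1.4,68)[:,:2];print("A",x.round(1).tolist(),x.mean(0))
```

```text
[[489.4, 414.0], [653.6, 412.0], [653.3, 294.5], [487.3, 296.0]] [570.9220368  354.11314644] [117.97179781 164.23476234 117.49874224 166.01751202] ((570.8538818359375, 354.2314758300781), (117.96727752685547, 166.01747131347656), 89.47220611572266)
[[492.8, 410.7], [651.5, 410.7], [651.1, 295.9], [490.3, 297.4]]
A [[402.1, 241.4], [434.7, 241.6], [432.8, 217.0], [397.7, 213.0]] [416.81466607 228.29414771]
```

>>> send_rows(
  rows=[
    [[2.5, 3.1, 0, 0, 0, 0], [5, 6.2, 0, 0, 0, 0], [7.4, 9.2, 0, 0, 0, 0], [7.4, 9.2, 3, 0, 0, 0], [7.4, 9.2, 6, 0, 0, 0], [7.4, 9.2, 9, 0, 0, 0], [7.4, 9.2, 12, 0, 0, 0], [7.4, 9.2, 13.5, 0, 0, 0], [7.4, 9.2, 14, 0, 0, 0], [7.4, 9.2, 14, 0, 0, 0]],
  ],
)

```text
clock: 7.45
eef_pos: [621.0, 353.4, 107.9]
tool_rot: [-3.142, 0.0, 1.567]
force: [0.5, -0.2, -0.3]
width: 16.1
gripper_force: 14.8
```

```bash
python3 -c "
from h import *
s=ctrl.read_state();print(s['force'],s['width'],s['gripper_force'])
move((621,353.5,106.2),1.562)"
```

```text
[ 0.50660965 -0.15351188 -0.28809601] 16.113982202831906 14.794405996799469
from [621.  353.4 107.9] [-3.142  0.     1.567] clock 7.5
shift cm [ 0.01 -0.    0.17] turn [-0.     0.     0.005]
```

>>> send_rows(
  rows=[
    [[0, 0, 0.15, 0, 0, 0], [0, 0, 0.15, 0, 0, 0], [0, 0, 0.15, 0, 0, 0]],
  ],
)

```text
clock: 7.75
eef_pos: [621.5, 353.7, 107.7]
tool_rot: [3.14, -0.001, 1.568]
force: [-0.3, -0.2, -1.5]
width: 15.8
gripper_force: 14.8
```

>>> send_rows(
  rows=[
    [[0, 0, 0, 0, 0, 0], [0, 0, 0, 0, 0, 0], [0, 0, 0, 0, 0, 0], [0, 0, 0, 0, 0, 0], [0, 0, -2, 0, 0, 0], [0, 0, -5, 0, 0, 0], [0, 0, -9, 0, 0, 0], [0, 0, -10, 0, 0, 0]],
  ],
  grip=150,
)

```text
clock: 8.55
eef_pos: [622.7, 355.0, 211.4]
tool_rot: [3.135, -0.005, 1.568]
force: [0.2, -0.6, 1.0]
width: 35.2
gripper_force: 0.0
```

```bash
python3 -c "
from h import *
move((621.5,102.5,200),-.1455)"
```

```text
from [622.7 355.  211.4] [ 3.135 -0.005  1.568] clock 8.6
shift cm [-25.25  -0.05   1.03] turn [ 1.000e-03 -9.000e-03  1.713e+00]
```

>>> send_rows(
  rows=[
    [[-2.5, 0, 0, 0, 0, 0.14], [-5, 0, 0, 0, 0, 0.28], [-7.5, 0, 0, 0, 0, 0.42], [-10, 0, 0.2, 0, 0, 0.56], [-12.5, 0, 0.4, 0, 0, 0.7], [-15, 0, 0.6, 0, 0, 0.84], [-17.5, 0, 0.8, 0, 0, 0.98], [-20, 0, 1, 0, 0, 1.12], [-22.7, 0, 1, 0, 0, 1.26], [-25.2, 0, 1, 0, 0, 1.4]],
  ],
)

```text
clock: 9.55
eef_pos: [619.9, 100.0, 196.1]
tool_rot: [3.141, 0.001, 0.162]
force: [0.1, -0.2, -0.1]
width: 35.2
gripper_force: 0.0
```

>>> send_rows(
  rows=[
    [[0, 0, 0, 0, 0, 0.14], [0, 0, 0, 0, 0, 0.28], [0, 0, 0, 0, 0, 0.31], [0, 0, 0, 0, 0, 0.31], [0, 0, 0, 0, 0, 0.31]],
  ],
)

```text
clock: 10.05
eef_pos: [620.1, 101.7, 196.3]
tool_rot: [-3.142, 0.0, -0.139]
force: [-0.3, -0.1, 0.1]
width: 35.3
gripper_force: 0.0
```

```bash
python3 -c "
from h import *
move((621.5,102.5,111),-.1455)"
```

```text
from [620.1 101.7 196.3] [-3.142  0.    -0.139] clock 10.1
shift cm [ 0.13 -0.1   8.53] turn [-0.     0.     0.006]
```

>>> send_rows(
  rows=[
    [[0.1, -0.1, 3, 0, 0, 0], [0.1, -0.1, 6, 0, 0, 0], [0.1, -0.1, 8, 0, 0, 0], [0.1, -0.1, 8.5, 0, 0, 0], [0.1, -0.1, 8.5, 0, 0, 0]],
  ],
)

```text
clock: 10.55
eef_pos: [621.0, 102.2, 110.8]
tool_rot: [3.141, 0.001, -0.141]
force: [0.4, -0.7, 0.8]
width: 35.2
gripper_force: 0.0
```

>>> send_rows(
  rows=[
    [[0, 0, 0, 0, 0, 0], [0, 0, 0, 0, 0, 0], [0, 0, 0, 0, 0, 0], [0, 0, 0, 0, 0, 0], [0, 0, 0, 0, 0, 0]],
  ],
  grip=209,
)

```text
clock: 11.05
eef_pos: [622.2, 102.3, 112.8]
tool_rot: [-3.141, -0.002, -0.142]
force: [-0.1, -0.0, 5.7]
width: 15.6
gripper_force: 14.6
```

>>> send_rows(
  rows=[
    [[0, 0, -0.5, 0, 0, 0], [0, 0, -1.5, 0, 0, 0], [0, 0, -3, 0, 0, 0], [0, 0, -6, 0, 0, 0], [0, 0, -9, 0, 0, 0], [0, 0, -12, 0, 0, 0], [0, 0, -12, 0, 0, 0]],
  ],
)

```text
clock: 11.75
eef_pos: [623.7, 102.6, 237.1]
tool_rot: [-3.139, -0.009, -0.142]
force: [0.4, 0.2, -0.6]
width: 16.1
gripper_force: 13.9
```

>>> send_rows(
  rows=[
    [[-0.9, -2.4, 0, 0, 0, -0.14], [-1.7, -4.8, 0, 0, 0, -0.28], [-2.6, -7.2, 0, 0, 0, -0.42], [-3.4, -9.7, 0, 0, 0, -0.56], [-4.3, -12.1, 0, 0, 0, -0.7], [-5.2, -14.5, 0, 0, 0, -0.84], [-6, -16.9, 0, 0, 0, -0.98], [-6.9, -19.3, 0, 0, 0, -1.12], [-7.8, -21.7, 0, 0, 0, -1.26], [-8.6, -24.1, 0, 0, 0, -1.4]],
  ],
)

```text
clock: 12.75
eef_pos: [569.6, 353.6, 231.6]
tool_rot: [-3.141, 0.001, 1.264]
force: [-0.0, -0.0, -0.8]
width: 16.0
gripper_force: 13.9
```

>>> send_rows(
  rows=[
    [[0, 0, 0, 0, 0, -0.14], [0, 0, 0, 0, 0, -0.28], [0, 0, 0, 0, 0, -0.31], [0, 0, 0, 0, 0, -0.31]],
  ],
)

```text
clock: 13.15
eef_pos: [570.2, 352.4, 231.3]
tool_rot: [-3.141, 0.001, 1.565]
force: [0.1, -0.4, -1.5]
width: 15.7
gripper_force: 13.8
```

```bash
python3 -c "
from h import *
s=ctrl.read_state();print(s['force'],s['width'],s['gripper_force'])
move((571,354,107),1.562)"
```

```text
[ 0.14324637 -0.43025681 -1.51520398] 15.71344017123798 13.844867795705795
from [570.2 352.4 231.3] [-3.141e+00  1.000e-03  1.565e+00] clock 13.2
shift cm [ 0.17  0.08 12.43] turn [-0.001  0.001  0.003]
```

>>> send_rows(
  rows=[
    [[0.1, 0.05, 3, 0, 0, 0], [0.2, 0.1, 6, 0, 0, 0], [0.2, 0.1, 9, 0, 0, 0], [0.2, 0.1, 11, 0, 0, 0], [0.2, 0.1, 12.1, 0, 0, 0], [0.2, 0.1, 12.1, 0, 0, 0], [0.2, 0.1, 12.1, 0, 0, 0]],
  ],
)

```text
clock: 13.85
eef_pos: [571.7, 355.2, 111.1]
tool_rot: [3.141, -0.001, 1.567]
force: [0.6, 0.4, -0.8]
width: 15.7
gripper_force: 14.3
```

>>> send_rows(
  rows=[
    [[0, 0, 0.15, 0, 0, 0], [0, 0, 0.15, 0, 0, 0], [0, 0, 0.15, 0, 0, 0]],
  ],
)

```text
clock: 14.15
eef_pos: [571.6, 355.0, 109.4]
tool_rot: [3.141, -0.0, 1.567]
force: [0.5, 0.3, -0.5]
width: 15.7
gripper_force: 14.3
```

>>> send_rows(
  rows=[
    [[0, 0, 0, 0, 0, 0], [0, 0, 0, 0, 0, 0], [0, 0, 0, 0, 0, 0], [0, 0, 0, 0, 0, 0], [0, 0, -2, 0, 0, 0], [0, 0, -5, 0, 0, 0], [0, 0, -9, 0, 0, 0], [0, 0, -10, 0, 0, 0]],
  ],
  grip=154,
)

```text
clock: 14.95
eef_pos: [573.0, 356.6, 213.6]
tool_rot: [3.136, -0.005, 1.568]
force: [0.9, 1.6, 0.7]
width: 34.0
gripper_force: 0.0
```

```bash
python3 -c "
from h import *
move((634,186.5,200),-.1455)"
```

```text
from [573.  356.6 213.6] [ 3.136 -0.005  1.568] clock 14.9
shift cm [-17.     6.15   1.32] turn [ 0.    -0.009  1.713]
```

>>> send_rows(
  rows=[
    [[-1.7, 0.6, 0, 0, 0, 0.14], [-3.4, 1.2, 0, 0, 0, 0.28], [-5.1, 1.9, 0, 0, 0, 0.42], [-6.8, 2.5, 0.2, 0, 0, 0.56], [-8.5, 3.1, 0.4, 0, 0, 0.7], [-10.2, 3.7, 0.6, 0, 0, 0.84], [-11.9, 4.3, 0.8, 0, 0, 0.98], [-13.6, 4.9, 1, 0, 0, 1.12], [-15.3, 5.6, 1, 0, 0, 1.26], [-17.1, 6.2, 1, 0, 0, 1.4]],
  ],
)

```text
clock: 15.95
eef_pos: [632.9, 183.2, 198.5]
tool_rot: [-3.142, 0.0, 0.162]
force: [0.4, 0.4, -0.0]
width: 33.9
gripper_force: 0.0
```

>>> send_rows(
  rows=[
    [[0, 0, 0, 0, 0, 0.14], [0, 0, 0, 0, 0, 0.28], [0, 0, 0, 0, 0, 0.31], [0, 0, 0, 0, 0, 0.31], [0, 0, 0, 0, 0, 0.31]],
  ],
)

```text
clock: 16.45
eef_pos: [632.7, 184.0, 198.8]
tool_rot: [3.142, 0.0, -0.14]
force: [-1.0, -0.1, -0.1]
width: 34.1
gripper_force: 0.0
```

```bash
python3 -c "
from h import *
move((634,186.5,111),-.1455)"
```

```text
from [632.7 184.  198.8] [ 3.142  0.    -0.14 ] clock 16.4
shift cm [ 0.1  -0.26  8.78] turn [0.    0.    0.006]
```

>>> send_rows(
  rows=[
    [[0.1, -0.2, 3, 0, 0, 0], [0.1, -0.25, 6, 0, 0, 0], [0.1, -0.25, 8, 0, 0, 0], [0.1, -0.25, 8.7, 0, 0, 0], [0.1, -0.25, 8.7, 0, 0, 0]],
  ],
)

```text
clock: 16.95
eef_pos: [633.7, 185.9, 111.0]
tool_rot: [3.141, 0.002, -0.141]
force: [-0.8, 0.2, 0.1]
width: 33.6
gripper_force: 0.0
```

>>> send_rows(
  rows=[
    [[0, 0, 0, 0, 0, 0], [0, 0, 0, 0, 0, 0], [0, 0, 0, 0, 0, 0], [0, 0, 0, 0, 0, 0], [0, 0, 0, 0, 0, 0]],
  ],
  grip=209,
)

```text
clock: 17.45
eef_pos: [634.9, 186.3, 113.2]
tool_rot: [-3.141, -0.002, -0.142]
force: [-0.6, -0.7, 6.1]
width: 15.8
gripper_force: 14.5
```

>>> send_rows(
  rows=[
    [[0, 0, -0.5, 0, 0, 0], [0, 0, -1.5, 0, 0, 0], [0, 0, -3, 0, 0, 0], [0, 0, -6, 0, 0, 0], [0, 0, -9, 0, 0, 0], [0, 0, -12, 0, 0, 0], [0, 0, -12, 0, 0, 0]],
  ],
)

```text
clock: 18.15
eef_pos: [636.6, 186.8, 237.9]
tool_rot: [-3.137, -0.008, -0.142]
force: [-0.0, -0.1, -0.9]
width: 15.8
gripper_force: 13.7
```

>>> send_rows(
  rows=[
    [[-1.4, -1.5, 0, 0, 0, -0.14], [-2.7, -3, 0, 0, 0, -0.28], [-4.1, -4.5, 0, 0, 0, -0.42], [-5.4, -6, 0, 0, 0, -0.56], [-6.8, -7.5, 0, 0, 0, -0.7], [-8.2, -9, 0, 0, 0, -0.84], [-9.5, -10.4, 0, 0, 0, -0.98], [-10.9, -11.9, 0, 0, 0, -1.12], [-12.2, -13.4, 0, 0, 0, -1.26], [-13.6, -14.9, 0, 0, 0, -1.4]],
  ],
)

```text
clock: 19.15
eef_pos: [520.0, 353.1, 232.1]
tool_rot: [3.142, 0.001, 1.263]
force: [0.1, -0.6, -0.7]
width: 15.7
gripper_force: 13.7
```

>>> send_rows(
  rows=[
    [[0, 0, 0, 0, 0, -0.14], [0, 0, 0, 0, 0, -0.28], [0, 0, 0, 0, 0, -0.31], [0, 0, 0, 0, 0, -0.31]],
  ],
)

```text
clock: 19.55
eef_pos: [520.6, 352.4, 231.9]
tool_rot: [-3.141, 0.0, 1.565]
force: [0.7, 0.6, -0.7]
width: 15.5
gripper_force: 13.7
```

```bash
python3 -c "
from h import *
s=ctrl.read_state();print(s['force'],s['width'],s['gripper_force'])
move((521,354.5,107),1.562)"
```

```text
[ 0.67283814  0.60835483 -0.72446209] 15.503350530892781 13.72139498591423
from [520.6 352.4 231.9] [-3.141  0.     1.565] clock 19.6
shift cm [ 0.22  0.04 12.49] turn [-0.     0.     0.003]
```

>>> send_rows(
  rows=[
    [[0.1, 0.05, 3, 0, 0, 0], [0.2, 0.05, 6, 0, 0, 0], [0.2, 0.05, 9, 0, 0, 0], [0.2, 0.05, 11, 0, 0, 0], [0.2, 0.05, 12.1, 0, 0, 0], [0.2, 0.05, 12.1, 0, 0, 0], [0.2, 0.05, 12.1, 0, 0, 0]],
  ],
)

```text
clock: 20.25
eef_pos: [521.5, 355.2, 111.5]
tool_rot: [3.141, -0.0, 1.567]
force: [-0.2, 0.8, -0.9]
width: 15.7
gripper_force: 14.2
```

>>> send_rows(
  rows=[
    [[0, 0, 0.15, 0, 0, 0], [0, 0, 0.15, 0, 0, 0], [0, 0, 0.15, 0, 0, 0]],
  ],
)

```text
clock: 20.55
eef_pos: [521.4, 354.9, 109.9]
tool_rot: [3.141, -0.0, 1.567]
force: [0.1, 0.6, -0.5]
width: 15.7
gripper_force: 14.2
```

>>> send_rows(
  rows=[
    [[0, 0, 0, 0, 0, 0], [0, 0, 0, 0, 0, 0], [0, 0, 0, 0, 0, 0], [0, 0, 0, 0, 0, 0], [0, 0, -2, 0, 0, 0], [0, 0, -5, 0, 0, 0], [0, 0, -9, 0, 0, 0], [0, 0, -12, 0, 0, 0], [0, 0, -12, 0, 0, 0]],
  ],
  grip=154,
)

```text
clock: 21.45
eef_pos: [523.0, 356.7, 234.2]
tool_rot: [3.135, -0.006, 1.568]
force: [-0.1, 0.2, 0.6]
width: 34.0
gripper_force: 0.0
```

```bash
python3 -c "
from h import *
move((440,140,280),0)"
```

```text
from [523.  356.7 234.2] [ 3.135 -0.006  1.568] clock 21.4
shift cm [-21.68  -8.19  -4.75] turn [ 1.000e-03 -1.000e-02  1.568e+00]
```

>>> send_rows(
  rows=[
    [[-4, -2, -0.5, 0, 0, 0], [-8, -4, -1, 0, 0, 0], [-12, -6, -1.5, 0, 0, 0], [-16, -8, -2, 0, 0, 0], [-19, -9.7, -2, 0, 0, 0], [-20.7, -10.6, -2, 0, 0, 0], [-20.7, -10.6, -2, 0, 0, 0], [-20.7, -10.6, -2, 0, 0, 0]],
  ],
  grip=80,
)

```text
clock: 22.25
eef_pos: [415.0, 148.6, 249.3]
tool_rot: [3.141, -0.001, 1.567]
force: [0.0, 0.3, 0.8]
width: 58.8
gripper_force: 0.0
```

```bash
cat >> h.py <<'E'
def label(im,guess,z=68,rad=70):
    """white label on a relay's top: centre, size, yaw (of the 32 mm side)"""
    hsv=cv2.cvtColor(im["bgr"],cv2.COLOR_BGR2HSV)
    m=((hsv[...,1]<30)&(hsv[...,2]>215)).astype(np.uint8); n,l,st,c=cv2.connectedComponentsWithStats(m)
    out=[]
    for i in range(1,n):
        if st[i][4]<120: continue
        cs,_=cv2.findContours((l==i).astype(np.uint8),cv2.RETR_EXTERNAL,cv2.CHAIN_APPROX_NONE)
        P=cast(im,cs[0][:,0,:],z)[:,:2]
        if np.linalg.norm(P.mean(0)-guess)>rad: continue
        (x,y),(a,b),g=cv2.minAreaRect(P.astype(np.float32)); g=np.radians(g if a>b else g+90); g=(g+np.pi/2)%np.pi-np.pi/2
        out.append((round(x,1),round(y,1),round(max(a,b),1),round(min(a,b),1),round(g,3),int(st[i][4]),c[i].round(0).tolist()))
    return out
E
python3 - <<'E'
from h import *
s=ctrl.read_state();print(s["eef_pos"],s["tool_rot"],s["width"])
im=grab("wrist"); print(label(im,(417,229)))
d=im["bgr"].copy(); cv2.imwrite("pics/w4.png",cv2.resize(d,None,fx=1.4,fy=1.4))
E
```

```text
[414.95954159 148.55784841 249.34475286] [ 3.14103945e+00 -8.23553563e-04  1.56724503e+00] 58.7952763366276
[(417.2, 230.3, 30.7, 23.0, np.float64(0.041), 1184, [284.0, 99.0])]
```

View pics/w4.png

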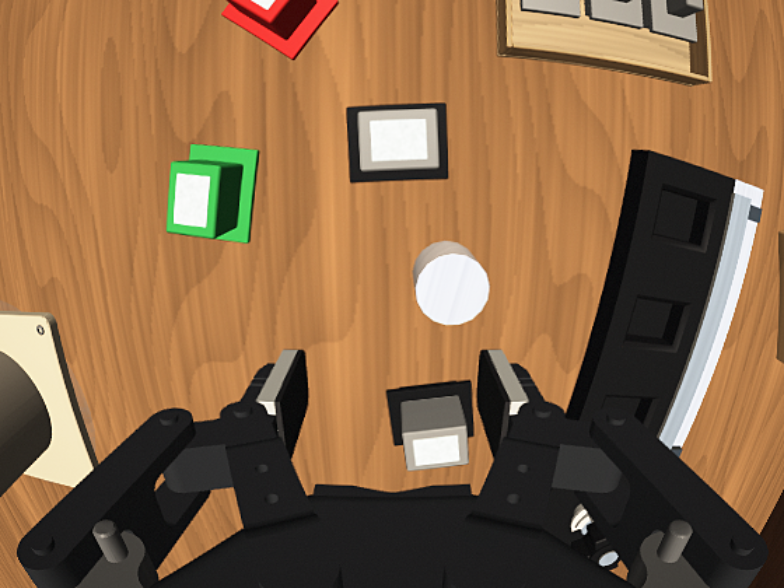

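The image shows relay A upright at (404,140), the tin at (452,288), relay B at (435,440), and the empty sockets.

```bash
python3 -c "
from h import *
move((417.2,230.3,200),.041)"
```

```text
from [415.3 149.3 249.4] [ 3.141e+00 -1.000e-03  1.568e+00] clock 22.3
shift cm [8.1  0.17 4.95] turn [-0.    -0.002  1.527]
```

>>> send_rows(
  rows=[
    [[1, 0, 0.5, 0, 0, 0.14], [2, 0, 1, 0, 0, 0.28], [3, 0, 1.5, 0, 0, 0.42], [4, 0.1, 2, 0, 0, 0.56], [5, 0.1, 2.5, 0, 0, 0.7], [6, 0.2, 3, 0, 0, 0.84], [7, 0.2, 3.5, 0, 0, 0.98], [8, 0.2, 4, 0, 0, 1.12], [8.1, 0.2, 4.5, 0, 0, 1.26], [8.1, 0.2, 5, 0, 0, 1.4]],
  ],
)

```text
clock: 23.3
eef_pos: [417.1, 231.7, 198.8]
tool_rot: [-3.141, -0.001, 0.165]
force: [-0.6, 0.5, 0.1]
width: 58.6
gripper_force: 0.0
```

>>> send_rows(
  rows=[
    [[0, 0, 0, 0, 0, 0.12], [0, 0, 0, 0, 0, 0.12], [0, 0, 0, 0, 0, 0.12], [0, 0, 0, 0, 0, 0.12]],
  ],
)

```text
clock: 23.7
eef_pos: [416.9, 229.8, 199.4]
tool_rot: [-3.141, -0.0, 0.051]
force: [0.5, -0.3, 1.0]
width: 58.5
gripper_force: 0.0
```

```bash
python3 -c "
from h import *
move((417.2,230.3,108),.041)
print(ctrl.read_state()['qpos'].round(2))"
```

```text
from [416.9 229.8 199.4] [-3.141 -0.     0.051] clock 23.7
shift cm [ 0.03 -0.04  9.14] turn [-0.   -0.    0.01]
[-0.58  0.55  0.02  2.09 -0.02  0.5  -2.06]
```

>>> send_rows(
  rows=[
    [[0, 0, 3, 0, 0, 0.01], [0, 0, 6, 0, 0, 0.01], [0, 0, 8, 0, 0, 0.01], [0, 0, 9.1, 0, 0, 0.01], [0, 0, 9.1, 0, 0, 0.01], [0, 0, 9.1, 0, 0, 0.01]],
  ],
)

```text
clock: 24.3
eef_pos: [417.2, 229.4, 108.9]
tool_rot: [-3.141, -0.001, 0.038]
force: [0.5, 0.1, 0.5]
width: 59.0
gripper_force: 0.0
```

>>> send_rows(
  rows=[
    [[0, 0, 0, 0, 0, 0], [0, 0, 0, 0, 0, 0], [0, 0, 0, 0, 0, 0], [0, 0, 0, 0, 0, 0], [0, 0, 0, 0, 0, 0]],
  ],
  grip=154,
)

```text
clock: 24.8
eef_pos: [417.3, 229.5, 109.4]
tool_rot: [-3.141, -0.002, 0.038]
force: [0.3, -0.5, 6.3]
width: 34.1
gripper_force: 5.9
```

>>> send_rows(
  rows=[
    [[0, 0, 0, 0, 0, 0], [0, 0, 0, 0, 0, 0], [0, 0, 0, 0, 0, 0]],
  ],
  grip=156,
)

```text
clock: 25.1
eef_pos: [417.3, 229.5, 109.4]
tool_rot: [-3.141, -0.002, 0.038]
force: [-1.2, -0.0, 7.7]
width: 33.5
gripper_force: 25.0
```

>>> send_rows(
  rows=[
    [[0, 0, 0, 0, 0, 0], [0, 0, 0, 0, 0, 0], [0, 0, -0.2, 0, 0, 0], [0, 0, -1, 0, 0, 0], [0, 0, -3, 0, 0, 0], [0, 0, -6, 0, 0, 0], [0, 0, -9, 0, 0, 0], [0, 0, -11, 0, 0, 0], [0, 0, -11, 0, 0, 0]],
  ],
  grip=155,
)

```text
clock: 26.0
eef_pos: [417.9, 229.8, 221.2]
tool_rot: [-3.139, -0.005, 0.038]
force: [0.1, 0.2, -2.1]
width: 33.7
gripper_force: 24.0
```

```bash
python3 -c "
from h import *
s=ctrl.read_state();print(s['force'],s['width'],s['gripper_force'])
move((609.2,18.4,220),-.1455)"
```

```text
[ 0.06483517  0.2095818  -2.08961424] 33.674432647846 24.01406854391098
from [417.9 229.8 221.2] [-3.139 -0.005  0.038] clock 26.0
shift cm [18.32 21.85  0.15] turn [-0.003 -0.005  0.183]
```

>>> send_rows(
  rows=[
    [[1, 1.2, 0, 0, 0, 0.02], [4, 5, 0, 0, 0, 0.05], [7, 8.5, 0, 0, 0, 0.08], [10, 12, 0, 0, 0, 0.1], [13, 15.5, 0, 0, 0, 0.13], [16, 19, 0, 0, 0, 0.16], [18, 21.4, 0, 0, 0, 0.18], [18.3, 21.8, 0, 0, 0, 0.18], [18.3, 21.8, 0, 0, 0, 0.18], [18.3, 21.8, 0, 0, 0, 0.18]],
  ],
  grip=154,
)

```text
clock: 27.0
eef_pos: [606.6, 19.0, 217.2]
tool_rot: [-3.141, 0.003, -0.141]
force: [-0.3, 1.7, -1.1]
width: 33.8
gripper_force: 9.9
```

Run:
```python
from h import *
s=ctrl.read_state();print(s['force'],s['width'],s['gripper_force'])
move((609.2,18.4,130),-.1455)
im=grab("wrist"); print(label(im,(609,18),z=s["eef_pos"][2]-109+68,rad=60), label(im,(442,31)), label(im,(407,-248)))
cv2.imwrite("pics/w5.png",cv2.resize(im["bgr"],None,fx=1.4,fy=1.4))
```

```text
[-0.3386216   1.69095491 -1.14699888] 33.781650543560566 9.94387373328209
from [606.6  19.  217.2] [-3.141e+00  3.000e-03 -1.410e-01] clock 27.0
shift cm [0.3  0.02 8.72] turn [-0.     0.003  0.004]
[(640.6, -28.3, 8.9, 3.2, np.float64(-0.299), 141, [394.0, 197.0]), (605.7, 19.3, 30.1, 22.4, np.float64(-0.146), 3507, [280.0, 293.0])] [] [(406.3, -248.0, 30.2, 22.4, np.float64(0.09), 222, [531.0, 340.0])]
```

View pics/w5.png

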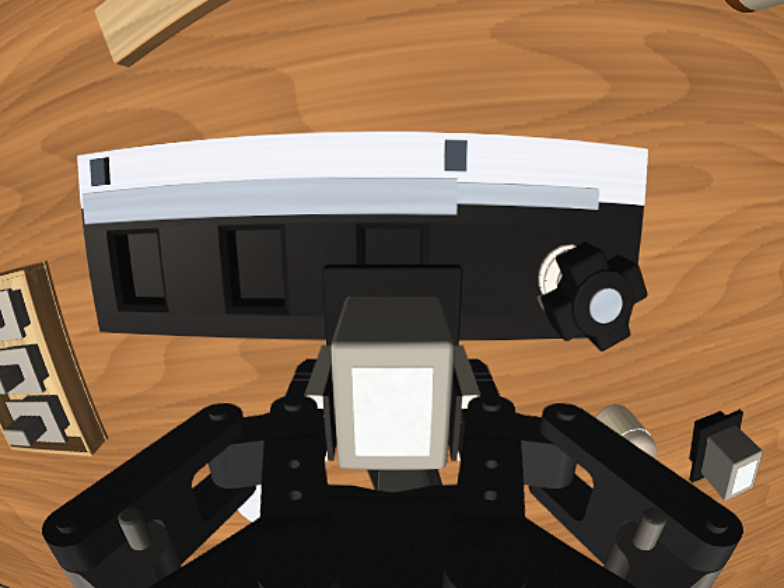

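Relay A is held centred and square, and the label centroid is within 1 mm of the TCP. The sockets and knob are in view, so I'm moving to insert it into socket3.

>>> send_rows(
  rows=[
    [[0.15, 0, 1, 0, 0, 0], [0.3, 0.05, 3, 0, 0, 0], [0.35, 0.1, 5, 0, 0, 0], [0.35, 0.1, 7, 0, 0, 0], [0.35, 0.1, 7.3, 0, 0, 0], [0.35, 0.1, 7.3, 0, 0, 0], [0.35, 0.1, 7.3, 0, 0, 0], [0.35, 0.1, 7.3, 0, 0, 0]],
  ],
)

```text
clock: 27.85
eef_pos: [611.8, 17.0, 146.5]
tool_rot: [-3.141, -0.002, -0.142]
force: [0.1, -0.5, -1.4]
width: 33.9
gripper_force: 9.9
```

Run:
```python
from h import *
s=ctrl.read_state();print(s['force'],s['width'],s['gripper_force'])
move((610,18.2,117.4),-.1455)
im=grab("wrist"); print(label(im,(609,18),z=s["eef_pos"][2]-109+68,rad=60))
```

```text
[ 0.08569406 -0.49546405 -1.41500123] 33.88969962027259 9.916651099920273
from [611.8  17.  146.5] [-3.141e+00 -2.000e-03 -1.420e-01] clock 27.9
shift cm [-0.2  -0.09  2.91] turn [-0.    -0.002  0.004]
[(663.7, 40.0, 101.6, 2.9, np.float64(1.435), 1134, [233.0, 176.0]), (611.2, 17.2, 30.0, 22.4, np.float64(-0.145), 3505, [280.0, 293.0])]
```

>>> send_rows(
  rows=[
    [[-0.2, -0.09, 0, 0, 0, 0.004], [-0.2, -0.09, 0.3, 0, 0, 0.004], [-0.2, -0.09, 0.8, 0, 0, 0.004], [-0.2, -0.09, 1, 0, 0, 0.004], [-0.2, -0.09, 1.3, 0, 0, 0.004], [-0.2, -0.09, 1.3, 0, 0, 0.004]],
  ],
)

```text
clock: 28.5
eef_pos: [609.1, 17.9, 131.8]
tool_rot: [3.141, 0.001, -0.146]
force: [-0.7, 0.2, -1.0]
width: 33.8
gripper_force: 9.9
```

>>> send_rows(
  rows=[
    [[0, 0, 0.3, 0, 0, 0], [0, 0, 0.6, 0, 0, 0], [0, 0, 0.8, 0, 0, 0], [0, 0, 1.0, 0, 0, 0], [0, 0, 1.0, 0, 0, 0]],
  ],
)

```text
clock: 29.0
eef_pos: [609.2, 18.0, 122.1]
tool_rot: [3.142, 0.001, -0.146]
force: [-0.7, 0.5, 0.0]
width: 34.1
gripper_force: 9.9
```

Run:
```python
from h import *
s=ctrl.read_state();print(s['force'],s['width'],s['gripper_force'])
move((609.5,18.2,117.4),-.1455)
```

```text
[-0.68030937  0.47483943  0.04750302] 34.07249920509025 9.949042350053787
from [609.2  18.  122.1] [ 3.142e+00  1.000e-03 -1.460e-01] clock 29.0
shift cm [ 0.03 -0.03  0.47] turn [ 0.     0.001 -0.001]
```

>>> send_rows(
  rows=[
    [[0, 0, 0.2, 0, 0, 0], [0, 0, 0.4, 0, 0, 0], [0, 0, 0.55, 0, 0, 0], [0, 0, 0.6, 0, 0, 0], [0, 0, 0.6, 0, 0, 0]],
  ],
)

```text
clock: 29.5
eef_pos: [609.3, 17.9, 117.4]
tool_rot: [-3.142, -0.0, -0.146]
force: [-2.3, 0.3, 7.0]
width: 33.8
gripper_force: 10.5
```

>>> send_rows(
  rows=[
    [[0, 0, 0.1, 0, 0, 0], [0, 0, 0.2, 0, 0, 0], [0, 0, 0.2, 0, 0, 0]],
  ],
)

```text
clock: 29.8
eef_pos: [609.6, 17.9, 116.7]
tool_rot: [-3.141, -0.001, -0.146]
force: [-4.4, 1.3, 16.4]
width: 33.8
gripper_force: 11.8
```

>>> send_rows(
  rows=[
    [[0, 0, -0.2, 0, 0, 0], [0, 0, -0.2, 0, 0, 0], [0, 0, -0.2, 0, 0, 0]],
  ],
  grip=152,
)

```text
clock: 30.1
eef_pos: [609.4, 18.0, 116.3]
tool_rot: [-3.142, -0.0, -0.146]
force: [-0.2, -0.1, -0.1]
width: 34.2
gripper_force: 0.0
```

>>> send_rows(
  rows=[
    [[0, 0, 0, 0, 0, 0], [0, 0, 0, 0, 0, 0], [0, 0, 0, 0, 0, 0], [0, 0, -2, 0, 0, 0], [0, 0, -5, 0, 0, 0], [0, 0, -8, 0, 0, 0], [0, 0, -11, 0, 0, 0], [0, 0, -12, 0, 0, 0], [0, 0, -12, 0, 0, 0]],
  ],
  grip=120,
)

```text
clock: 31.0
eef_pos: [610.2, 18.0, 237.8]
tool_rot: [-3.141, -0.003, -0.146]
force: [-0.4, 0.5, 0.4]
width: 45.3
gripper_force: 0.0
```

Run:
```python
from h import *
s=ctrl.read_state()
im=grab("wrist"); print(label(im,(609,18),z=76,rad=60), label(im,(442,31)), label(im,(407,-248)))
move((450,-40,250),0)
cv2.imwrite("pics/w6.png",im["bgr"])
```

```text
[(608.7, 18.4, 29.8, 22.6, np.float64(-0.146), 1183, [280.0, 209.0])] [] [(406.2, -248.0, 30.2, 22.3, np.float64(0.101), 221, [522.0, 333.0])]
from [609.2  18.  236.3] [-3.141 -0.    -0.146] clock 31.1
shift cm [-14.91   8.06  -1.38] turn [-0.    -0.    -0.146]
```

View pics/w6.png

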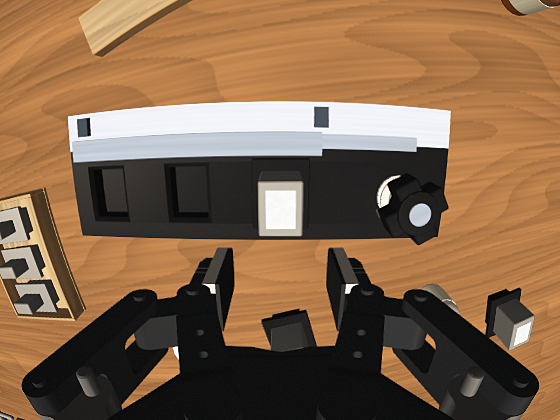

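Relay A is home, with its label at (280,209) and square in socket3. Relay B is next.

Run:
```python
from h import *
move((442,31,236),0.08)
```

```text
from [609.2  18.  236.3] [-3.141 -0.    -0.146] clock 31.1
shift cm [-16.74   1.15   0.02] turn [-0.    -0.    -0.226]
```

>>> send_rows(
  rows=[
    [[-3, 0.2, 0, 0, 0, -0.05], [-6, 0.4, 0, 0, 0, -0.1], [-9, 0.6, 0, 0, 0, -0.15], [-12, 0.8, 0, 0, 0, -0.2], [-15, 1, 0, 0, 0, -0.22], [-16.7, 1.1, 0, 0, 0, -0.22], [-16.7, 1.1, 0, 0, 0, -0.22], [-16.7, 1.1, 0, 0, 0, -0.22]],
  ],
  grip=80,
)

```text
clock: 31.85
eef_pos: [442.8, 31.4, 235.7]
tool_rot: [3.142, 0.001, 0.074]
force: [0.5, -1.4, 0.5]
width: 58.6
gripper_force: 0.0
```

Run:
```python
from h import *
im=grab("wrist"); l=label(im,(442,31)); print(l)
move((l[0][0],l[0][1],109),l[0][4])
```

```text
[(442.6, 31.1, 30.4, 22.8, np.float64(0.118), 1131, [281.0, 204.0])]
from [443.5  31.4 235.9] [ 3.142 -0.     0.074] clock 31.9
shift cm [-0.1   0.02 12.69] turn [ 0.    -0.    -0.044]
```

>>> send_rows(
  rows=[
    [[-0.1, 0, 3, 0, 0, -0.04], [-0.1, 0, 6, 0, 0, -0.04], [-0.1, 0, 9, 0, 0, -0.04], [-0.1, 0, 11.5, 0, 0, -0.04], [-0.1, 0, 12.6, 0, 0, -0.04], [-0.1, 0, 12.6, 0, 0, -0.04], [-0.1, 0, 12.6, 0, 0, -0.04]],
  ],
)

```text
clock: 32.6
eef_pos: [442.4, 31.2, 109.1]
tool_rot: [-3.14, 0.001, 0.114]
force: [0.2, 0.7, 0.3]
width: 58.6
gripper_force: 0.0
```

>>> send_rows(
  rows=[
    [[0, 0, 0, 0, 0, 0], [0, 0, 0, 0, 0, 0], [0, 0, 0, 0, 0, 0], [0, 0, 0, 0, 0, 0], [0, 0, 0, 0, 0, 0]],
  ],
  grip=154,
)

```text
clock: 33.1
eef_pos: [441.6, 31.4, 110.6]
tool_rot: [3.141, -0.0, 0.114]
force: [-0.8, -0.3, -1.3]
width: 33.8
gripper_force: 5.1
```

>>> send_rows(
  rows=[
    [[0, 0, 0, 0, 0, 0], [0, 0, 0, 0, 0, 0], [0, 0, -0.2, 0, 0, 0], [0, 0, -1, 0, 0, 0], [0, 0, -3, 0, 0, 0], [0, 0, -6, 0, 0, 0], [0, 0, -9, 0, 0, 0], [0, 0, -11, 0, 0, 0], [0, 0, -11, 0, 0, 0]],
  ],
  grip=155,
)

```text
clock: 34.0
eef_pos: [442.8, 31.4, 223.2]
tool_rot: [3.141, -0.006, 0.113]
force: [1.0, 0.0, -1.6]
width: 33.9
gripper_force: 15.0
```

Run:
```python
from h import *
s=ctrl.read_state();print(s['force'],s['width'],s['gripper_force'])
im=grab("wrist");print(label(im,s["eef_pos"][:2],z=s["eef_pos"][2]-110.6+68,rad=40))
move((621.5,102.5,220),-.1455)
```

```text
[ 1.01876017  0.02196105 -1.61492148] 33.93922842364781 14.994363337755203
[(443.0, 31.9, 30.4, 22.5, np.float64(0.113), 3540, [280.0, 290.0])]
from [442.1  31.2 221.7] [ 3.141e+00 -3.000e-03  1.130e-01] clock 34.0
shift cm [18.63 -5.06  0.23] turn [-0.    -0.003  0.259]
```

>>> send_rows(
  rows=[
    [[1, -0.3, 0, 0, 0, 0.02], [4, -1.1, 0, 0, 0, 0.06], [7, -1.9, 0, 0, 0, 0.1], [10, -2.7, 0, 0, 0, 0.14], [13, -3.5, 0, 0, 0, 0.18], [16, -4.3, 0, 0, 0, 0.22], [18, -4.9, 0, 0, 0, 0.26], [18.6, -5.05, 0, 0, 0, 0.26], [18.6, -5.05, 0, 0, 0, 0.26]],
  ],
)

```text
clock: 34.95
eef_pos: [620.4, 103.2, 218.7]
tool_rot: [3.141, 0.002, -0.145]
force: [-0.8, 0.5, -1.2]
width: 34.0
gripper_force: 15.0
```

>>> send_rows(
  rows=[
    [[0, 0, 2, 0, 0, 0], [0, 0, 4, 0, 0, 0], [0, 0, 6, 0, 0, 0], [0, 0, 7, 0, 0, 0], [0, 0, 7, 0, 0, 0], [0, 0, 7, 0, 0, 0]],
  ],
)

```text
clock: 35.55
eef_pos: [620.5, 102.5, 150.8]
tool_rot: [3.142, -0.0, -0.146]
force: [0.4, -0.0, -1.3]
width: 33.9
gripper_force: 14.9
```

Run:
```python
from h import *
s=ctrl.read_state();print(s['force'],s['width'],s['gripper_force'])
im=grab("wrist");l=label(im,s["eef_pos"][:2],z=s["eef_pos"][2]-110.6+68,rad=40);print(l)
p=s["eef_pos"][:2]+np.array([621.5,102.5])-l[-1][:2]
move((p[0],p[1],118.6),-.1455)
```

```text
[ 0.39554035 -0.00645017 -1.26218736] 33.895704530525954 14.923376888036728
[(620.4, 102.6, 30.5, 22.5, np.float64(-0.148), 3538, [280.0, 290.0])]
from [620.9 102.6 151.3] [-3.141e+00 -1.000e-03 -1.460e-01] clock 35.6
shift cm [0.07 0.01 3.27] turn [-0.    -0.001 -0.001]
```

>>> send_rows(
  rows=[
    [[0.1, 0, 0.5, 0, 0, 0], [0.1, 0, 1, 0, 0, 0], [0.1, 0, 1.5, 0, 0, 0], [0.1, 0, 1.5, 0, 0, 0]],
  ],
)

```text
clock: 36.0
eef_pos: [621.0, 102.3, 134.6]
tool_rot: [3.141, 0.001, -0.146]
force: [0.4, 0.0, -2.3]
width: 33.8
gripper_force: 15.0
```

>>> send_rows(
  rows=[
    [[0, 0, 0.3, 0, 0, 0], [0, 0, 0.6, 0, 0, 0], [0, 0, 0.9, 0, 0, 0], [0, 0, 1.2, 0, 0, 0], [0, 0, 1.5, 0, 0, 0], [0, 0, 1.7, 0, 0, 0], [0, 0, 1.7, 0, 0, 0]],
  ],
)

```text
clock: 36.7
eef_pos: [621.6, 102.4, 118.6]
tool_rot: [3.141, 0.0, -0.146]
force: [-1.0, -0.5, 1.1]
width: 33.9
gripper_force: 15.3
```

Next I press slightly, release, and rise.

>>> send_rows(
  rows=[
    [[0, 0, 0.15, 0, 0, 0], [0, 0, 0.3, 0, 0, 0], [0, 0, 0.3, 0, 0, 0]],
  ],
)

```text
clock: 37.0
eef_pos: [621.6, 102.5, 118.4]
tool_rot: [3.141, -0.001, -0.146]
force: [-6.8, -2.0, 20.6]
width: 33.9
gripper_force: 17.9
```

>>> send_rows(
  rows=[
    [[0, 0, -0.2, 0, 0, 0], [0, 0, -0.2, 0, 0, 0], [0, 0, -0.2, 0, 0, 0]],
  ],
  grip=152,
)

```text
clock: 37.3
eef_pos: [621.7, 102.5, 117.3]
tool_rot: [-3.141, -0.0, -0.146]
force: [-0.8, 0.5, -0.4]
width: 34.6
gripper_force: 0.0
```

>>> send_rows(
  rows=[
    [[0, 0, 0, 0, 0, 0], [0, 0, 0, 0, 0, 0], [0, 0, 0, 0, 0, 0], [0, 0, -2, 0, 0, 0], [0, 0, -5, 0, 0, 0], [0, 0, -8, 0, 0, 0], [0, 0, -11, 0, 0, 0], [0, 0, -13, 0, 0, 0], [0, 0, -13, 0, 0, 0], [0, 0, -13, 0, 0, 0]],
  ],
  grip=120,
)

```text
clock: 38.3
eef_pos: [621.4, 102.4, 247.2]
tool_rot: [3.141, -0.0, -0.146]
force: [1.1, -0.1, -0.7]
width: 45.2
gripper_force: 0.0
```

Run:
```python
from h import *
s=ctrl.read_state()
im=grab("wrist"); print(label(im,(615,60),z=76,rad=90), label(im,(407,-248)))
move((406.5,-248,245),0.09)
```

```text
[(673.4, 45.7, 308.4, 39.0, np.float64(1.424), 12988, [314.0, 124.0]), (621.9, 102.9, 30.1, 22.4, np.float64(-0.135), 1102, [280.0, 203.0]), (608.1, 18.1, 30.3, 22.8, np.float64(-0.141), 965, [386.0, 204.0])] []
from [621.  102.2 246.4] [ 3.141e+00  2.000e-03 -1.460e-01] clock 38.4
shift cm [-16.11  37.77   0.19] turn [ 0.001  0.002 -0.236]
```

>>> send_rows(
  rows=[
    [[-1.6, 3.8, 0, 0, 0, -0.02], [-3.2, 7.6, 0, 0, 0, -0.05], [-4.8, 11.4, 0, 0, 0, -0.08], [-6.4, 15.2, 0, 0, 0, -0.1], [-8, 19, 0, 0, 0, -0.13], [-9.6, 22.8, 0, 0, 0, -0.16], [-11.2, 26.6, 0, 0, 0, -0.19], [-13, 30.4, 0, 0, 0, -0.22], [-14.6, 34.2, 0, 0, 0, -0.24], [-16.1, 37.7, 0, 0, 0, -0.24]],
  ],
  grip=80,
)

```text
clock: 39.35
eef_pos: [405.4, -248.3, 246.1]
tool_rot: [-3.14, 0.002, 0.094]
force: [0.4, -0.1, 0.4]
width: 58.5
gripper_force: 0.0
```

>>> send_rows(
  rows=[
    [[0, 0, 0, 0, 0, 0], [0, 0, 0, 0, 0, 0], [0, 0, 0, 0, 0, 0]],
  ],
)

```text
clock: 39.65
eef_pos: [407.7, -245.9, 246.8]
tool_rot: [-3.14, 0.0, 0.095]
force: [0.2, 0.4, 0.1]
width: 58.6
gripper_force: 0.0
```

Run:
```python
from h import *
im=grab("wrist"); l=label(im,(407,-248),rad=110); print(l)
move((l[0][0],l[0][1],109),l[0][4])
```

```text
[(407.3, -247.5, 30.0, 22.4, np.float64(0.085), 1043, [283.0, 201.0])]
from [ 408.  -245.6  247. ] [-3.14   0.     0.096] clock 39.7
shift cm [-0.09  0.2  13.8 ] turn [-0.001  0.     0.011]
```

>>> send_rows(
  rows=[
    [[-0.1, 0.2, 3, 0, 0, 0.01], [-0.1, 0.2, 6, 0, 0, 0.01], [-0.1, 0.2, 9, 0, 0, 0.01], [-0.1, 0.2, 12, 0, 0, 0.01], [-0.1, 0.2, 13.6, 0, 0, 0.01], [-0.1, 0.2, 13.7, 0, 0, 0.01], [-0.1, 0.2, 13.7, 0, 0, 0.01]],
  ],
)

```text
clock: 40.4
eef_pos: [407.2, -248.1, 110.4]
tool_rot: [-3.141, 0.0, 0.086]
force: [-0.6, -0.7, -0.4]
width: 58.5
gripper_force: 0.0
```

>>> send_rows(
  rows=[
    [[0, 0, 0, 0, 0, 0], [0, 0, 0, 0, 0, 0], [0, 0, 0, 0, 0, 0], [0, 0, 0, 0, 0, 0], [0, 0, 0, 0, 0, 0]],
  ],
  grip=154,
)

```text
clock: 40.9
eef_pos: [407.2, -248.6, 111.0]
tool_rot: [-3.141, -0.002, 0.084]
force: [1.5, 3.5, 5.9]
width: 34.1
gripper_force: 6.1
```

>>> send_rows(
  rows=[
    [[0, 0, 0, 0, 0, 0], [0, 0, 0, 0, 0, 0], [0, 0, -0.2, 0, 0, 0], [0, 0, -1, 0, 0, 0], [0, 0, -3, 0, 0, 0], [0, 0, -6, 0, 0, 0], [0, 0, -9, 0, 0, 0], [0, 0, -12, 0, 0, 0], [0, 0, -12, 0, 0, 0]],
  ],
  grip=155,
)

```text
clock: 41.8
eef_pos: [408.0, -250.4, 234.0]
tool_rot: [3.137, -0.006, 0.083]
force: [-0.0, -0.5, -1.1]
width: 33.8
gripper_force: 14.9
```

Run:
```python
from h import *
s=ctrl.read_state();print(s['force'],s['width'],s['gripper_force'])
im=grab("wrist");print(label(im,s["eef_pos"][:2],z=s["eef_pos"][2]-110+68,rad=40))
move((634,186.6,232),-.1455)
```

```text
[-0.01691393 -0.4757674  -1.13112378] 33.79136086193974 14.894452393054962
[(408.5, -250.1, 30.2, 22.3, np.float64(0.081), 3504, [280.0, 290.0])]
from [ 407.  -250.1  232.2] [ 3.139e+00 -3.000e-03  8.300e-02] clock 41.9
shift cm [ 2.622e+01 -4.164e+01 -1.000e-02] turn [ 0.002 -0.003  0.228]
```

>>> send_rows(
  rows=[
    [[1, -1.6, 0, 0, 0, 0.01], [3, -4.8, 0, 0, 0, 0.03], [5.5, -8.7, 0, 0, 0, 0.05], [8, -12.7, 0, 0, 0, 0.08], [10.5, -16.7, 0, 0, 0, 0.1], [13, -20.6, 0, 0, 0, 0.12], [15.5, -24.6, 0, 0, 0, 0.14], [18, -28.6, 0, 0, 0, 0.16], [20.5, -32.5, 0, 0, 0, 0.19], [23, -36.5, 0, 0, 0, 0.22]],
  ],
)

```text
clock: 42.85
eef_pos: [605.1, 134.7, 228.7]
tool_rot: [3.139, 0.003, -0.138]
force: [0.3, 0.3, -0.7]
width: 33.9
gripper_force: 14.9
```

>>> send_rows(
  rows=[
    [[2, -3.2, 0, 0, 0, 0.01], [3.2, -5.1, 0, 0, 0, 0.01], [3.2, -5.1, 0, 0, 0, 0.01], [3.2, -5.1, 2, 0, 0, 0.01], [3.2, -5.1, 4, 0, 0, 0.01], [3.2, -5.1, 6, 0, 0, 0.01], [3.2, -5.1, 7.5, 0, 0, 0.01], [3.2, -5.1, 7.5, 0, 0, 0.01], [3.2, -5.1, 7.5, 0, 0, 0.01]],
  ],
)

```text
clock: 43.75
eef_pos: [643.7, 179.5, 155.1]
tool_rot: [3.141, 0.001, -0.147]
force: [0.3, 1.0, -0.5]
width: 33.4
gripper_force: 15.0
```

Run:
```python
from h import *
s=ctrl.read_state();print(s['force'],s['width'],s['gripper_force'])
im=grab("wrist");l=label(im,s["eef_pos"][:2],z=s["eef_pos"][2]-111+68,rad=40);print(l)
p=s["eef_pos"][:2]+np.array([633.9,186.6])-l[-1][:2]
move((p[0],p[1],119),-.1455)
```

```text
[ 0.29042471  0.96727359 -0.50877345] 33.409511263384836 14.97649222612381
[(643.4, 179.7, 30.6, 22.6, np.float64(-0.142), 3477, [280.0, 290.0])]
from [644.2 179.8 155.9] [-3.141e+00 -1.000e-03 -1.470e-01] clock 43.8
shift cm [-1.09 -0.5   3.69] turn [-0.    -0.001 -0.001]
```

>>> send_rows(
  rows=[
    [[-0.5, -0.3, 0, 0, 0, 0], [-1, -0.5, 0, 0, 0, 0], [-1, -0.5, 0, 0, 0, 0], [-1, -0.5, 0.5, 0, 0, 0], [-1, -0.5, 1, 0, 0, 0], [-1, -0.5, 1, 0, 0, 0]],
  ],
)

```text
clock: 44.4
eef_pos: [634.2, 185.9, 144.3]
tool_rot: [3.14, 0.001, -0.146]
force: [-0.2, -0.7, -1.7]
width: 33.8
gripper_force: 15.0
```

Run:
```python
from h import *
s=ctrl.read_state();print(s['force'],s['width'],s['gripper_force'])
im=grab("wrist");l=label(im,s["eef_pos"][:2],z=s["eef_pos"][2]-111+68,rad=40);print(l)
p=s["eef_pos"][:2]+np.array([633.9,186.6])-l[-1][:2]
move((p[0],p[1],119),-.1455)
```

```text
[-0.21578392 -0.68738104 -1.7108523 ] 33.84710905699763 14.979625046253204
[(633.9, 186.0, 30.6, 22.6, np.float64(-0.142), 3476, [280.0, 290.0])]
from [634.4 186.1 144.7] [ 3.141e+00  1.000e-03 -1.460e-01] clock 44.5
shift cm [-0.02 -0.04  2.57] turn [ 0.001  0.001 -0.001]
```

>>> send_rows(
  rows=[
    [[0, -0.05, 0.3, 0, 0, 0], [0, -0.05, 0.6, 0, 0, 0], [0, -0.05, 0.9, 0, 0, 0], [0, -0.05, 1.2, 0, 0, 0], [0, -0.05, 1.5, 0, 0, 0], [0, -0.05, 1.8, 0, 0, 0], [0, -0.05, 2.1, 0, 0, 0], [0, -0.05, 2.4, 0, 0, 0], [0, -0.05, 2.5, 0, 0, 0], [0, -0.05, 2.5, 0, 0, 0]],
  ],
)

```text
clock: 45.45
eef_pos: [634.7, 186.9, 120.2]
tool_rot: [3.141, 0.0, -0.146]
force: [-0.9, 0.3, -0.9]
width: 34.2
gripper_force: 15.0
```

>>> send_rows(
  rows=[
    [[0, 0, 0.15, 0, 0, 0], [0, 0, 0.3, 0, 0, 0], [0, 0, 0.3, 0, 0, 0]],
  ],
)

```text
clock: 45.75
eef_pos: [635.0, 187.2, 119.0]
tool_rot: [-3.141, -0.001, -0.146]
force: [-3.7, -0.5, 7.4]
width: 34.0
gripper_force: 16.0
```

>>> send_rows(
  rows=[
    [[0, 0, 0.1, 0, 0, 0], [0, 0, 0.1, 0, 0, 0]],
  ],
)

```text
clock: 45.95
eef_pos: [635.0, 187.2, 118.9]
tool_rot: [-3.141, -0.001, -0.146]
force: [-5.1, -0.9, 13.7]
width: 34.0
gripper_force: 16.8
```

>>> send_rows(
  rows=[
    [[0, 0, -0.2, 0, 0, 0], [0, 0, -0.2, 0, 0, 0], [0, 0, -0.2, 0, 0, 0]],
  ],
  grip=152,
)

```text
clock: 46.25
eef_pos: [635.0, 187.0, 118.4]
tool_rot: [-3.141, -0.0, -0.146]
force: [-0.6, -0.2, 0.9]
width: 34.5
gripper_force: 0.1
```

>>> send_rows(
  rows=[
    [[0, 0, 0, 0, 0, 0], [0, 0, 0, 0, 0, 0], [0, 0, 0, 0, 0, 0], [0, 0, -2, 0, 0, 0], [0, 0, -5, 0, 0, 0], [0, 0, -8, 0, 0, 0], [0, 0, -11, 0, 0, 0], [0, 0, -13, 0, 0, 0], [0, 0, -13, 0, 0, 0], [0, 0, -13, 0, 0, 0]],
  ],
  grip=120,
)

```text
clock: 47.25
eef_pos: [634.6, 186.8, 248.2]
tool_rot: [3.141, -0.0, -0.146]
force: [1.0, -0.8, -0.3]
width: 45.6
gripper_force: 0.0
```

Run:
```python
from h import *
im=grab("wrist"); print(label(im,(621,102),z=76,rad=120))
move((594,-85.5,250),1.5)
```

```text
[(675.8, 60.1, 308.3, 38.7, np.float64(1.425), 11231, [377.0, 127.0]), (634.8, 187.3, 30.0, 22.9, np.float64(-0.147), 1133, [279.0, 202.0]), (621.5, 102.4, 30.9, 22.7, np.float64(-0.135), 953, [386.0, 203.0]), (608.3, 17.9, 30.7, 22.8, np.float64(-0.151), 662, [473.0, 204.0])]
from [634.2 186.6 247.3] [ 3.141e+00  2.000e-03 -1.460e-01] clock 47.3
shift cm [-1.00e-02  2.75e+01 -2.40e-01] turn [-0.     0.002 -1.646]
```

>>> send_rows(
  rows=[
    [[0, 2.7, 0, 0, 0, -0.14], [0, 5.4, 0, 0, 0, -0.28], [0, 8.1, 0, 0, 0, -0.42], [0, 10.8, 0, 0, 0, -0.56], [0, 13.6, 0, 0, 0, -0.7], [0, 16.4, 0, 0, 0, -0.84], [0, 19.2, 0, 0, 0, -0.98], [0, 22, 0, 0, 0, -1.12], [0, 24.8, 0, 0, 0, -1.26], [0, 27.5, 0, 0, 0, -1.4]],
  ],
  grip=0,
)

```text
clock: 48.3
eef_pos: [593.6, -86.4, 246.6]
tool_rot: [-3.139, 0.0, 1.26]
force: [-0.5, -0.6, -0.7]
width: 85.4
gripper_force: 0.0
```

>>> send_rows(
  rows=[
    [[0, 0, 0, 0, 0, -0.14], [0, 0, 0, 0, 0, -0.24], [0, 0, 0, 0, 0, -0.24], [0, 0, 0, 0, 0, -0.24]],
  ],
)

```text
clock: 48.7
eef_pos: [594.2, -85.1, 247.3]
tool_rot: [-3.14, -0.001, 1.492]
force: [0.1, 0.5, -0.3]
width: 85.4
gripper_force: 0.0
```

Run:
```python
from h import *
s=ctrl.read_state(); print(s["eef_pos"],s["tool_rot"],s["qpos"].round(2))
im=grab("wrist")
o=ortho(im,(594,-85.5),89,half=60,ppm=5.); cv2.imwrite("pics/k1.png",o)
import pickle; pickle.dump(im,open("k1.pkl","wb"))
```

```text
[594.16272647 -85.05564378 247.28536873] [-3.13958852e+00 -6.32284040e-04  1.49162146e+00] [ 0.53  0.72 -0.73  1.71  0.57  0.94 -0.5 ]
```

View pics/k1.png

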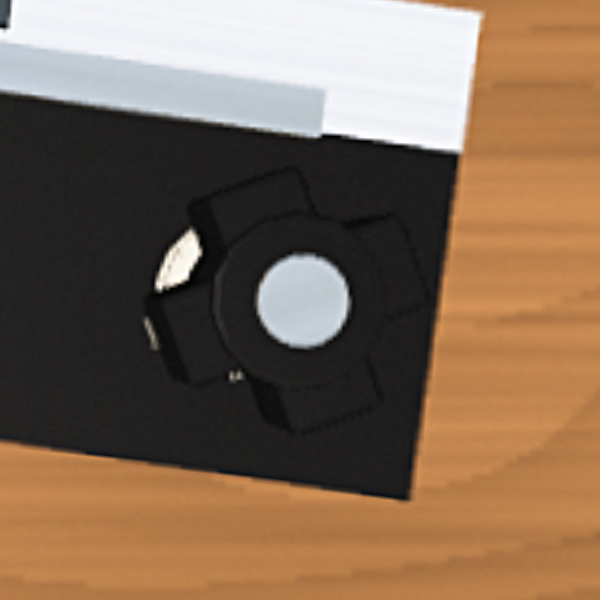

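The knob hub is at (303,300), which puts it at (594,-86). The lobes are turned about 0.36 rad, so the knob angle is about 1.06. I'm aligning the gripper at yaw 1.93.

Run:
```python
from h import *
move((594,-85.8,128),1.93)
```

```text
from [594.3 -85.  247.6] [-3.14  -0.     1.492] clock 48.8
shift cm [-9.000e-02 -1.000e-02  1.196e+01] turn [-0.001 -0.001 -0.438]
```

>>> send_rows(
  rows=[
    [[-0.1, 0, 2, 0, 0, -0.14], [-0.1, 0, 4, 0, 0, -0.28], [-0.1, 0, 6, 0, 0, -0.44], [-0.1, 0, 8, 0, 0, -0.44], [-0.1, 0, 10, 0, 0, -0.44], [-0.1, 0, 11.5, 0, 0, -0.44], [-0.1, 0, 11.9, 0, 0, -0.44], [-0.1, 0, 11.9, 0, 0, -0.44]],
  ],
)

```text
clock: 49.55
eef_pos: [594.5, -85.8, 129.1]
tool_rot: [-3.141, -0.0, 1.934]
force: [0.7, 0.3, -0.2]
width: 85.5
gripper_force: 0.0
```

>>> send_rows(
  rows=[
    [[0, 0, 0, 0, 0, 0], [0, 0, 0, 0, 0, 0], [0, 0, 0, 0, 0, 0], [0, 0, 0, 0, 0, 0], [0, 0, 0, 0, 0, 0], [0, 0, 0, 0, 0, 0]],
  ],
  grip=102,
)

```text
clock: 50.15
eef_pos: [595.6, -86.0, 130.4]
tool_rot: [3.139, 0.001, 1.934]
force: [0.8, 0.7, 6.0]
width: 51.7
gripper_force: 23.7
```

Run:
```python
from h import *
s=ctrl.read_state(); print(s["eef_pos"],s["tool_rot"],s["force"],s["torque"],s["width"],s["gripper_force"])
```

```text
[595.58710784 -85.95782454 130.41152049] [3.13919410e+00 7.29763058e-04 1.93362072e+00] [0.8106436  0.71614217 5.99452865] [ 0.06296449 -0.21394251 -0.02695489] 51.66585151842853 23.737164437770844
```

>>> send_rows(
  rows=[
    [[0, 0, -0.02, 0, 0, -0.12], [0, 0, -0.04, 0, 0, -0.24], [0, 0, -0.05, 0, 0, -0.36], [0, 0, -0.07, 0, 0, -0.48], [0, 0, -0.09, 0, 0, -0.6], [0, 0, -0.11, 0, 0, -0.72], [0, 0, -0.13, 0, 0, -0.84], [0, 0, -0.14, 0, 0, -0.96], [0, 0, -0.16, 0, 0, -1.08], [0, 0, -0.16, 0, 0, -1.08]],
  ],
)

```text
clock: 51.15
eef_pos: [595.6, -85.9, 131.6]
tool_rot: [3.14, 0.002, 3.015]
force: [2.1, 0.3, 5.4]
width: 51.6
gripper_force: 24.1
```

>>> send_rows(
  rows=[
    [[0, 0, -0.02, 0, 0, -0.12], [0, 0, -0.04, 0, 0, -0.24], [0, 0, -0.05, 0, 0, -0.32], [0, 0, -0.05, 0, 0, -0.38], [0, 0, -0.05, 0, 0, -0.38], [0, 0, -0.05, 0, 0, -0.38]],
  ],
)

```text
clock: 51.75
eef_pos: [595.6, -85.8, 131.2]
tool_rot: [3.141, 0.002, -2.892]
force: [5.6, 2.0, -2.8]
width: 51.6
gripper_force: 23.6
```

Run:
```python
from h import *
s=ctrl.read_state(); print(s["eef_pos"],s["tool_rot"],s["force"],s["torque"],s["width"],s["gripper_force"],s["qpos"].round(2))
```

```text
[595.57802609 -85.84446643 131.22629721] [ 3.14091744e+00  2.39413347e-03 -2.89232634e+00] [ 5.55653864  2.02054099 -2.80915682] [ 0.33506115 -1.06061379  0.04714925] 51.62846385168204 23.57984483242035 [ 0.67  1.03 -1.03  1.77  1.05  1.    1.02]
```

>>> send_rows(
  rows=[
    [[0, 0, 0, 0, 0, 0], [0, 0, 0, 0, 0, 0], [0, 0, 0, 0, 0, 0], [0, 0, 0, 0, 0, 0], [0, 0, 0, 0, 0, 0], [0, 0, 0, 0, 0, 0], [0, 0, 0, 0, 0, 0]],
  ],
  grip=30,
)

```text
clock: 52.45
eef_pos: [594.6, -86.2, 131.5]
tool_rot: [-3.142, -0.0, -2.89]
force: [-0.5, 0.9, 0.3]
width: 75.2
gripper_force: 0.0
```

Run:
```python
from h import *
im=grab("wrist"); s=ctrl.read_state(); print(s["eef_pos"],s["tool_rot"],s["force"],s["width"])
cv2.imwrite("pics/k2.png",cv2.resize(im["bgr"][150:420,100:460],None,fx=2.,fy=2.,interpolation=cv2.INTER_CUBIC))
```

```text
[594.61032438 -86.1908233  131.5504731 ] [-3.14151281e+00 -3.02113794e-05 -2.88954259e+00] [-0.73592828  0.8061933   0.07088133] 75.46497048819707
```

View pics/k2.png

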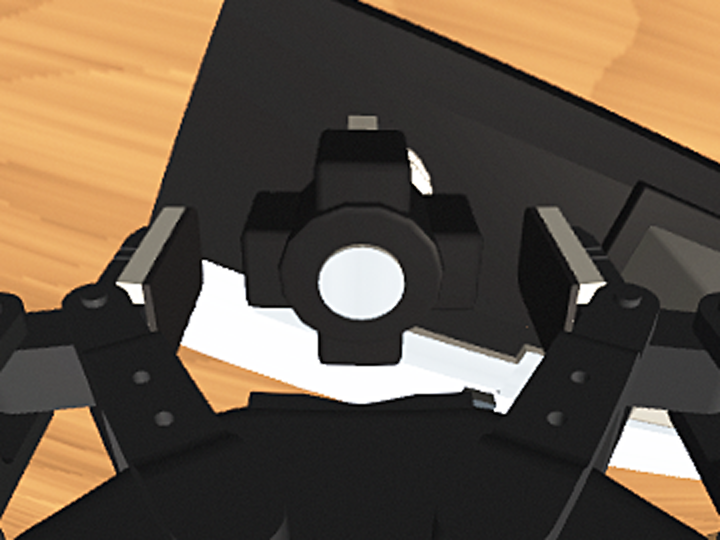

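Run:
```python
from h import *
import pickle
k1=pickle.load(open("k1.pkl","rb")); k2=grab("wrist")
def disc(im,box):
    x0,y0,x1,y1=box; h=cv2.cvtColor(im["bgr"],cv2.COLOR_BGR2HSV)[y0:y1,x0:x1]
    m=((h[...,1]<60)&(h[...,2]>140)).astype(np.uint8); n,l,st,c=cv2.connectedComponentsWithStats(m)
    b=[(st[i].tolist(),(c[i]+[x0,y0]).round(1)) for i in range(1,n) if st[i][4]>150]; return b
p=proj(k1,[[594,-86,89]])[0].astype(int)
for nm,im,box in(("k1",k1,(p[0]-25,p[1]-25,p[0]+25,p[1]+25)),("k2",k2,(255,268,306,316))):
    for st,c in disc(im,box):
        print(nm,st,c,[(z,cast(im,c,z)[0,:2].round(1).tolist()) for z in (75,80,85,90,95)])
```

```text
k1 [14, 14, 24, 23, 456] [282.4 212. ] [(75, [593.7, -90.3]), (80, [593.8, -88.7]), (85, [593.9, -87.1]), (90, [594.0, -85.6]), (95, [594.1, -84.0])]
k2 [4, 5, 43, 37, 1251] [280.2 291. ] [(75, [599.3, -84.2]), (80, [596.3, -85.0]), (85, [593.3, -85.8]), (90, [590.3, -86.5]), (95, [587.4, -87.3])]
```

The hub's ray height fell from about 92 to 84 mm, so the knob has dropped. I'm regripping 9 mm lower and turning forwards.

>>> send_rows(
  rows=[
    [[0, 0, 0.4, 0, 0, 0], [0, 0, 0.9, 0, 0, 0], [0, 0, 0.9, 0, 0, 0], [0, 0, 0.9, 0, 0, 0]],
  ],
)

```text
clock: 52.95
eef_pos: [594.5, -86.1, 122.2]
tool_rot: [3.141, -0.0, -2.889]
force: [-0.4, -0.1, -0.2]
width: 75.1
gripper_force: 0.0
```

>>> send_rows(
  rows=[
    [[0, 0, 0, 0, 0, 0], [0, 0, 0, 0, 0, 0], [0, 0, 0, 0, 0, 0], [0, 0, 0, 0, 0, 0], [0, 0, 0, 0, 0, 0], [0, 0, 0, 0, 0, 0]],
  ],
  grip=102,
)

```text
clock: 53.55
eef_pos: [594.7, -86.1, 122.7]
tool_rot: [3.142, 0.0, -2.889]
force: [-0.7, 0.5, 2.2]
width: 51.9
gripper_force: 24.1
```

>>> send_rows(
  rows=[
    [[0, 0, 0.02, 0, 0, 0.12], [0, 0, 0.04, 0, 0, 0.24], [0, 0, 0.05, 0, 0, 0.36], [0, 0, 0.07, 0, 0, 0.48], [0, 0, 0.09, 0, 0, 0.6], [0, 0, 0.11, 0, 0, 0.72], [0, 0, 0.13, 0, 0, 0.84], [0, 0, 0.14, 0, 0, 0.96], [0, 0, 0.16, 0, 0, 1.08], [0, 0, 0.16, 0, 0, 1.08]],
  ],
)

```text
clock: 54.55
eef_pos: [595.0, -85.1, 121.2]
tool_rot: [3.14, 0.0, 2.314]
force: [0.7, 2.5, 0.3]
width: 51.8
gripper_force: 24.3
```

Run:
```python
from h import *
s=ctrl.read_state(); print(s["eef_pos"],s["tool_rot"],s["force"],s["torque"],s["width"],s["gripper_force"],s["qpos"].round(2))
```

```text
[594.97097798 -85.14130989 121.17977545] [3.14013780e+00 2.39954763e-05 2.31430001e+00] [0.65315134 2.53841611 0.30270263] [ 0.55051306 -0.17954327 -0.05735153] 51.84182936904649 24.34365838766098 [ 0.57  0.95 -0.81  1.78  0.91  0.84  0.05]
```

>>> send_rows(
  rows=[
    [[0, 0, 0.02, 0, 0, 0.12], [0, 0, 0.04, 0, 0, 0.24], [0, 0, 0.05, 0, 0, 0.36], [0, 0, 0.07, 0, 0, 0.48], [0, 0, 0.09, 0, 0, 0.6], [0, 0, 0.11, 0, 0, 0.72], [0, 0, 0.13, 0, 0, 0.84], [0, 0, 0.14, 0, 0, 0.96], [0, 0, 0.16, 0, 0, 1.08], [0, 0, 0.16, 0, 0, 1.08]],
  ],
)

```text
clock: 55.55
eef_pos: [595.8, -85.0, 119.6]
tool_rot: [3.139, -0.002, 1.237]
force: [3.3, 3.1, -1.1]
width: 51.8
gripper_force: 24.2
```

>>> send_rows(
  rows=[
    [[0, 0, 0.02, 0, 0, 0.12], [0, 0, 0.04, 0, 0, 0.24], [0, 0, 0.05, 0, 0, 0.36], [0, 0, 0.07, 0, 0, 0.48], [0, 0, 0.09, 0, 0, 0.6], [0, 0, 0.11, 0, 0, 0.72], [0, 0, 0.13, 0, 0, 0.84], [0, 0, 0.14, 0, 0, 0.96], [0, 0, 0.16, 0, 0, 1.08], [0, 0, 0.16, 0, 0, 1.08]],
  ],
)

```text
clock: 56.55
eef_pos: [596.4, -85.7, 118.0]
tool_rot: [3.141, -0.004, 0.158]
force: [6.0, 2.0, -1.0]
width: 51.6
gripper_force: 24.3
```

Run:
```python
from h import *
s=ctrl.read_state(); print(s["eef_pos"],s["tool_rot"],s["force"],s["torque"],s["width"],s["gripper_force"],s["qpos"].round(2))
```

```text
[596.35108318 -85.69435999 118.02860686] [ 3.14139354 -0.00364179  0.15803296] [ 6.0413476   1.99031516 -1.04749229] [ 0.23219218 -1.08838433 -0.11275729] 51.64215908177991 24.340152740478516 [ 0.27  0.82 -0.28  1.79  0.37  0.58 -1.65]
```

>>> send_rows(
  rows=[
    [[-0.05, 0, 0.01, 0, 0, 0.08], [-0.1, 0, 0.02, 0, 0, 0.16], [-0.1, 0, 0.03, 0, 0, 0.22], [-0.1, 0, 0.03, 0, 0, 0.22]],
  ],
)

```text
clock: 56.95
eef_pos: [596.2, -85.9, 117.8]
tool_rot: [-3.141, -0.005, -0.06]
force: [7.1, 1.0, -4.3]
width: 51.5
gripper_force: 24.3
```

>>> send_rows(
  rows=[
    [[0, 0, 0.01, 0, 0, 0.06], [0, 0, 0.02, 0, 0, 0.12], [0, 0, 0.02, 0, 0, 0.12], [0, 0, 0.02, 0, 0, 0.12]],
  ],
)

```text
clock: 57.35
eef_pos: [596.2, -86.1, 117.6]
tool_rot: [-3.14, -0.005, -0.179]
force: [6.9, 1.3, -2.9]
width: 51.8
gripper_force: 24.4
```

Run:
```python
from h import *
s=ctrl.read_state(); print(s["eef_pos"],s["tool_rot"],s["force"],s["torque"],s["width"],s["gripper_force"],s["qpos"].round(2))
```

```text
[596.22266647 -86.08232146 117.61101164] [-3.13995489 -0.00536833 -0.1794117 ] [ 6.89019517  1.26431894 -2.88628638] [ 0.22649261 -1.33761992 -0.05718603] 51.81893487186095 24.356779754161835 [ 0.21  0.81 -0.19  1.79  0.26  0.56 -1.89]
```

>>> send_rows(
  rows=[
    [[0, 0, 0.01, 0, 0, 0.03], [0, 0, 0.01, 0, 0, 0.06], [0, 0, 0.01, 0, 0, 0.06], [0, 0, 0.01, 0, 0, 0.06]],
  ],
)

```text
clock: 57.75
eef_pos: [595.9, -86.0, 117.5]
tool_rot: [-3.14, -0.005, -0.236]
force: [5.6, 0.2, -3.1]
width: 51.4
gripper_force: 22.9
```

Run:
```python
from h import *
s=ctrl.read_state(); print(s["tool_rot"],s["force"],s["torque"])
```

```text
[-3.14040451 -0.00468896 -0.23600818] [ 5.63529091  0.16892354 -3.07105405] [ 0.1317307  -1.23184916  0.66896828]
```

>>> send_rows(
  rows=[
    [[0, 0, 0, 0, 0, 0.03], [0, 0, 0, 0, 0, 0.06], [0, 0, 0, 0, 0, 0.06], [0, 0, 0, 0, 0, 0.06]],
  ],
)

```text
clock: 58.15
eef_pos: [595.4, -85.8, 117.4]
tool_rot: [-3.141, -0.004, -0.293]
force: [5.1, 0.4, -1.5]
width: 51.6
gripper_force: 32.0
```

Run:
```python
from h import *
s=ctrl.read_state(); print(s["tool_rot"],s["force"],s["torque"])
```

```text
[-3.1409156  -0.00352881 -0.29316593] [ 5.05377197  0.35817863 -1.49194995] [ 0.09687283 -1.07561869  1.47885891]
```

>>> send_rows(
  rows=[
    [[0, 0, 0, 0, 0, 0], [0, 0, 0, 0, 0, 0], [0, 0, 0, 0, 0, 0], [0, 0, 0, 0, 0, 0], [0, 0, 0, 0, 0, 0], [0, 0, -2, 0, 0, 0], [0, 0, -5, 0, 0, 0], [0, 0, -9, 0, 0, 0], [0, 0, -14, 0, 0, 0], [0, 0, -18, 0, 0, 0]],
  ],
  grip=0,
)

```text
clock: 59.15
eef_pos: [593.7, -86.3, 299.7]
tool_rot: [-3.141, -0.001, -0.306]
force: [0.7, 0.0, -0.1]
width: 85.5
gripper_force: 0.0
```

>>> send_rows(
  rows=[
    [[-3, -3, -1, 0, 0, 0], [-6, -6, -1, 0, 0, 0], [-6, -7, -1, 0, 0, 0], [-6, -7, -1, 0, 0, 0], [-6, -7, -1, 0, 0, 0]],
  ],
)

```text
clock: 59.65
eef_pos: [557.8, -2.6, 307.0]
tool_rot: [3.14, -0.0, -0.307]
force: [-0.4, -0.3, -0.2]
width: 85.1
gripper_force: 0.0
```

Run:
```python
from h import *
s=ctrl.read_state();print(s["eef_pos"],s["tool_rot"])
im=grab("wrist"); print([l[:5] for l in label(im,(621,102),z=76,rad=120)])
cv2.imwrite("pics/end.png",cv2.resize(im["bgr"],None,fx=1.4,fy=1.4,interpolation=cv2.INTER_CUBIC))
```

```text
[557.82813112  -2.61208248 306.9506087 ] [ 3.14048007e+00 -2.72224499e-04 -3.06895845e-01]
[(668.1, 26.6, 319.4, 31.2, np.float64(1.423)), (642.1, 53.8, 149.0, 3.9, np.float64(1.436)), (608.6, 18.4, 31.0, 22.8, np.float64(-0.142)), (659.5, 157.6, 56.4, 6.5, np.float64(1.393)), (622.0, 103.0, 31.1, 23.3, np.float64(-0.154)), (633.1, 190.2, 36.3, 26.1, np.float64(-0.126))]
```

View pics/end.png

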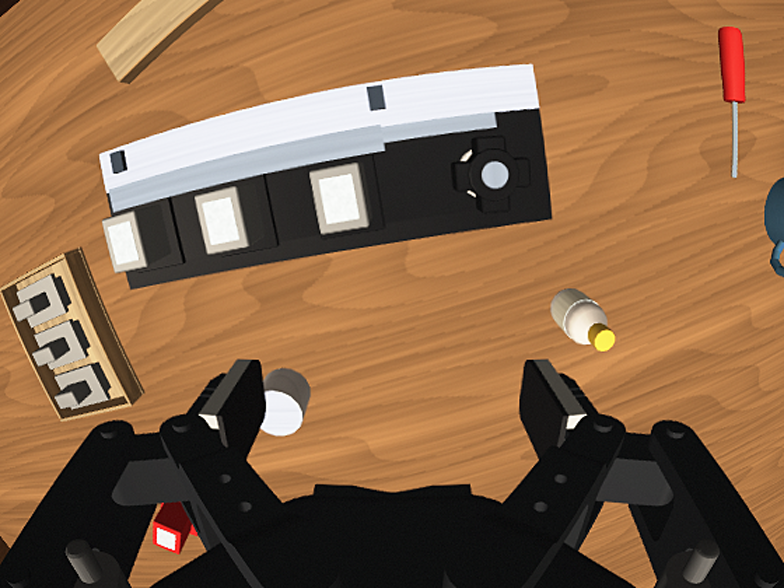

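>>> send_rows(
  rows=[
    [[1, -4, 1, 0, 0, -0.05], [2, -8, 2, 0, 0, -0.1], [3, -12, 3, 0, 0, -0.15], [4, -16, 4, 0, 0, -0.16], [4, -16, 4, 0, 0, -0.16], [4, -16, 4, 0, 0, -0.16]],
  ],
)

```text
clock: 60.3
eef_pos: [644.1, 138.2, 265.7]
tool_rot: [3.14, 0.002, -0.147]
force: [-0.5, -1.2, 0.7]
width: 85.6
gripper_force: 0.0
```

Run:
```python
from h import *
s=ctrl.read_state();print(s["eef_pos"],s["tool_rot"])
im=grab("wrist"); print([l[:5] for l in label(im,(621,102),z=76,rad=120)])
o=np.array([615,58.]);c,si=np.cos(-.1455),np.sin(-.1455)
p=proj(im,[[594,-86,76]])[0].astype(int); print("knob px",p)
h=cv2.cvtColor(im["bgr"],cv2.COLOR_BGR2HSV)
# bar edge profile across rack x at y=2 (between sockets) on z=35
for y in(2,87):
  for z in (30,36):
    xs=np.arange(15,60,1.); P=np.c_[o[0]+c*xs-si*y,o[1]+si*xs+c*y,np.full(len(xs),z)]; q=proj(im,P).round().astype(int)
    v=h[q[:,1].clip(0,419),q[:,0].clip(0,559),2]; print(y,z,"edge x",xs[np.argmax(v>100)],v[::3].tolist())
cv2.imwrite("pics/end2.png",cv2.resize(im["bgr"],None,fx=1.4,fy=1.4,interpolation=cv2.INTER_CUBIC))
```

```text
[644.12243637 138.16104628 265.68616424] [ 3.14007341e+00  1.73361288e-03 -1.46654454e-01]
[(681.4, 49.9, 312.1, 30.0, np.float64(1.424)), (662.5, 142.2, 109.0, 0.3, np.float64(1.422)), (634.4, 187.5, 29.8, 22.7, np.float64(-0.149)), (620.9, 102.3, 29.6, 22.6, np.float64(-0.147)), (608.3, 17.7, 30.2, 22.4, np.float64(-0.143))]
knob px [506 213]
2 30 edge x 25.0 [29, 29, 32, 12, 209, 200, 194, 193, 197, 198, 174, 245, 243, 244, 240]
2 36 edge x 26.0 [30, 31, 29, 25, 205, 206, 194, 193, 198, 200, 172, 247, 244, 242, 240]
87 30 edge x 25.0 [32, 32, 30, 27, 203, 206, 201, 196, 203, 202, 184, 245, 243, 243, 239]
87 36 edge x 26.0 [31, 30, 30, 33, 209, 203, 205, 197, 201, 202, 184, 248, 243, 243, 241]
```

View pics/end2.png

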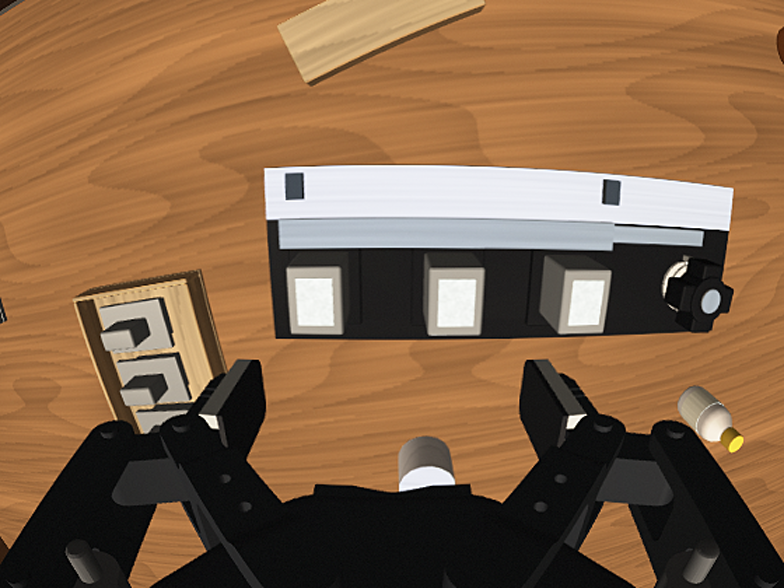

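The lock bar edge is at x≈26-27 mm, so it has travelled about 10 mm and is over all the flanges. The three relays are home and in line, and the three blanks stand in the tray. I'm handing in.

```bash
python3 -c "
from cell import ctrl
print(ctrl.finish_job())"
```

```text
the job is handed in; nothing more can be done
None
```

All three relays are plugged home, the three blanks are in the tray, and the rack is locked with its knob turned to the stop; the job is handed in at about 60 s, and the highest pad-force reading on a housing was 25 N on relay A, above the advised 10–15 N (50 N both pads added, under the 60 N limit).

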